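# Pin the positioner's swing link and fit its spring cotter

### The arm

A 6-joint arm with a two-finger parallel gripper is mounted at the origin on the work surface. World frame = base frame: x ahead of the robot, y to its left, z up, the work surface at z = 0. Lengths are in mm, angles in degrees, forces in N, time in s.
With the tool pointing down it reaches from about 350 to 850 mm from the base axis. Payload 8.1 kg.
Tool frame: the origin (TCP) lies midway between the tips of the shut fingers; the grasp point (between the pads) lies 19 mm behind it (r.tcp_to_grasp is the distance from the TCP to the grasp point, in mm); z points along the fingers, y is the direction in which the jaws open and shut (so a half turn about z gives the same grasp; the last joint's range is limited). The gripper opens to 85 mm and grips with 20 to 120 N. Pads are 22 mm wide; open, the fingers measure 114 mm over their backs; the gripper's body (76 mm by 85 mm) begins 54 mm behind the grasp point. The pads swing forward as they close: fully open they stand 13 mm farther back than shut.
Start: joints at [-81.096, 7.471, 85.268, -0, 87.261, -4.893], TCP at [143.108, -582.688, 231.292] pointing down, gripper open.
Joint ranges: [-169.43, 169.43], [-51.17, 129.36], [1.28, 143.12], [-76.62, 256.62], [0, 156.53], [-152.29, 152.29]. Speed limits (degrees/s): [136.94, 136.94, 159.86, 180, 180, 180].

### API

Orientations are given as [roll, pitch, yaw] about the fixed x, y, z axes, in that order (R = Rz(yaw) Ry(pitch) Rx(roll)).
In Python, from bench import r gives the robot as it stands.
- The arm moves only by the tool jog_arm, never from a script. Its argument "targets" is a list of rows, each a list of 7 numbers: the shift along the tool's x, y, z in m, then the turn, a rotation vector about the tool's x, y, z in rad, then the closure, from 0 (fully open) to 1 (shut). In form: [[dx, dy, dz, wx, wy, wz, claw], ...]. A call has 1 to 5 rows; each row is the pose to reach, as a shift and turn from the pose commanded when the call began, along the tool's axes at that moment; what a row does not reach only later rows make up. A row lasts 1/12 s, in which the tool goes at most 41.7 mm and 7.16 degrees, less where a joint would pass 70% of its speed; a pose out of reach is approached as far as the arm can. A call with a gripper value outside its range is refused whole. The fingers move at their own pace and stop on an object; "newtons" is the grip in N (left out, the last holds). Time passes only in rows, so rows that repeat a pose let the fingers close. It gives the time, the measured TCP pose, the force and the opening at its end, in the units of the state.
- r.sense(): the state, without advancing time (a new reading comes with each control period).
- r.snapshot(name): name is "scene" or "side" or "wrist"; returns a dict with "pixels" (400x640x3 uint8, red, green, blue), "fx", "fy", "cx", "cy" (pixels), "dist" ([k1, k2, p1, p2, k3] as OpenCV has them; the pictures are not rectified), "origin" and "attitude" of the camera in the world. Camera axes: x right, y down, z forward; pixel columns grow to the right and rows downward; lengths in mm; the calibration is good to about 2 mm. A picture is of the moment at which its call begins. There is no depth.
- r.hand_in(): hands the job in, once; it reports no verdict.
The state is a dict: "time": time; "joint_pos": joint angles; "qd": joint speeds; "joint_efforts": joint torques, N m; "tool_pos": TCP position; "tcp_rot": TCP orientation; "ft_force": force on the tool from outside, world axes, zero at the start; "wrist_torque": the same for the moment, N m; "finger_gap": finger opening in mm.
Only numpy, scipy, OpenCV 4.12 (cv2) and the standard library are available. Lean on these libraries where they do the work, as an engineer would, in place of code of your own. Each camera call takes 0.05 s, during which the arm holds its last target.

### The job

On the clevis bracket, push the big pin in by its head until the head sits against the bracket, then take the large spring cotter (the tallest part) from the rack and push its straight leg down through the pin's cross hole until its sprung arm snaps round the pin, and let go. The pin has rolled in its bore and pins differ in length, so feel for the hole with the leg; push steadily and never force anything (about 20 N is plenty, 60 N is too much), and leave everything else where it is.

Things in the scene. Friction and masses are not known exactly. Their poses are not given: they have to be found in the camera images.
- bracket: Fixed steel clevis; origin under the centre of its 110 (x) x 100 (y) x 12 mm base plate, z up. Two ears 10 mm thick, 44 wide in x, 82 high, at y -30..-20 and 8..18 mm; between them the eye of an aluminium link (top 80 mm) whose bar runs off to +x. A round steel pin, 28 mm thick, lies along y, centre line at x = 0, 60 mm above the table: head at the -y end, cross hole near the +y end.
- pin (a joint): How far the pin has been pushed in along the bracket's +y, m: it starts at 0 to 0.010 (head 25 to 15 mm off the ear) and is home, at a hard stop, at 0.025. It slides with about 5 N of friction and does not spring back.
- pin_head (a point): Centre of the outer flat face of the pin's round head (40 mm in diameter, 9 mm thick); the face looks to the bracket's -y and moves with the pin. Push here along the bracket's +y. Axes as the bracket's; they do not show the pin's roll.
- hole_home (a point): Fixed point, bracket (0, 38, 60) mm, on the pin's centre line: where the middle of the 8 x 8 mm cross hole would be on a pin of mean length pushed home; axes as the bracket's. Pins differ in length, so the hole lies up to 7 mm to +y or -y of here; the pin has also rolled up to 0.6 rad either way, so the hole's upper mouth lies up to 8 mm to +x or -x.
- pin_axis (a point): Bracket (0, 0, 60) mm, on the pin's centre line, about which the pin rolls under some 3 N at its surface; it stays as put. Its end is 26 mm beyond the hole's middle. Drawing the leg's tip along the pin's top towards +y, it catches in the hole; caught 2 mm or more down, moving it to x = 0 rolls the hole upright. The clip goes in upright, its x along the bracket's +x or -x.
- clip: Large spring cotter of round steel wire, 75 g, 90 mm tip to top, standing leg down in a rack socket, x square to the rack's length. z up; origin on the leg's axis at the coil's height. The straight leg, 6 mm thick, end chamfered 1.2 mm, runs down z to -78 mm; the sprung arm, 5 mm wire, hangs on the +x side down to z = -73 mm, x up to 23 mm. Seated, the origin is 46 mm above the pin's centre line.
- clip_coil (a point): Centre of the clip's coil (clip frame 9, 0, 0 mm), a disc 24 mm in diameter and 12 mm thick along the clip's y: grip it firmly (about 40 N or more) across those flat faces, from above.
- clip_tip (a point): Middle of the flat end (3.6 mm across inside a 1.2 mm chamfer) of the clip's straight leg (clip frame 0, 0, -78 mm); 32 mm below the pin's centre line when seated.
- clip_arm (a joint): Opening angle of the clip's sprung arm about the coil's centre, rad: 0 at rest, about 0.07 when spread over the pin's widest point, 0 again once snapped. The push takes a peak of some 5 to 20 N downwards, then drops at the snap.
- rack: Fixed aluminium rack block 17 (x) x 200 (y) x 40 mm high, origin under its centre, z up; three sockets along its y at -75, 0, +75 mm, 6.7 mm wide, 17 mm deep from the top. Which socket holds which part varies.
- short_clip: A smaller spring cotter (coil 17 mm in diameter, leg 46 mm long) in another socket; not wanted. Origin on its leg's axis at its coil's height.
- ring_pin: A straight pin with a pull ring on top (ring about 30 mm) in another socket; not wanted. Origin on its axis, 43 mm above its tip.
- hammer: Hammer lying on the table, 280 mm long; bystander.
- wrench: Spanner lying on the table, 200 mm long; bystander.
- offcut: Short piece of steel tube standing on end, 60 mm in diameter, 70 mm high; bystander.
- washer: Flat steel washer, 48 mm in diameter; bystander.
Mind the look-alikes: they are no part of the job. What is shaped like the clip but green or pink is not meant.

How it is judged (in metres and radians):
On the way:
1. the pin is pushed home (within 1.5 mm of its stop) (value of joint pin above 0.0235 m), for 0.2 s.
At the end, for the whole second after the job is handed in: Pin within 2.5 mm of its stop; the large cotter at rest, leg down (within 0.5 rad of upright: it may roll with the pin) through the cross hole: tip below the pin, 27.5 to 40 mm from hole_home and within 11 mm of it along the pin; its arm closed round the pin (under 0.03 rad) (value of joint pin above 0.0225 m and distance between clip_tip and hole_home between 0.0275 and 0.04 m and y of clip_tip in the frame of hole_home between -0.011 and 0.011 m and z of clip_tip in the frame of hole_home below -0.02 m and angle between clip's own z axis and vertical below 0.5 rad and value of joint clip_arm below 0.03 rad and linear speed of clip below 0.02 m/s); the robot touches nothing.
It fails at once if the cotter presses on the bracket or pin with more than 60 N (contact force between clip and bracket above 60 N).
It fails at once if the gripper presses on the bracket or pin with more than 60 N (contact force between the fingers and bracket above 60 N).
It fails at once if something that should be left alone is moved by more than 30 mm (distance of any of short_clip, ring_pin, hammer, wrench, offcut, washer from where it was at the start of the episode above 0.03 m).
It also fails if it takes over 72 s, if anything falls off the work surface, if the arm or the gripper's body presses on something with over 40 N, if the wrist force passes 120 N, or if a joint passes its speed limit or range.

## Working session

There is one attempt and no reset: what is moved stays moved. The work goes in short steps, Python scripts to look and compute and a tool call to move; the robot and the scene stay as the last step left them, time stands still between calls to the robot, and variables do not carry over. Pictures are saved under pics/ and viewed, and the job is handed in when it is done.

Besides the shell and the picture viewer there is one more tool, called after "Emit:" by a JSON object that holds its "name" and its "arguments", one argument or row to a line. jog_arm: Moves the arm, as the interface text tells. Its arguments: {"type":"object","properties":{"targets":{"type":"array","items":{"type":"array","items":{"type":"number"}}},"newtons":{"type":"number"}},"required":["targets"]}

```bash
ls; mkdir -p pics; python3 - <<'E'
from bench import r
import cv2
print(r.sense())
for n in ["scene","side","wrist"]:
    s=r.snapshot(n); cv2.imwrite(f"pics/{n}0.png",s["pixels"][:,:,::-1])
    print(n,{k:v for k,v in s.items() if k!="pixels"})
E
```

```text
pics
{'time': 0.0, 'joint_pos': array([-8.10963893e+01,  7.51715578e+00,  8.53306934e+01,  1.55446574e-03,
        8.72607791e+01, -4.89336160e+00]), 'qd': array([ 0.08696458, -0.07742483, -0.01607585, -0.0734162 ,  0.03128002,
       -0.06424855]), 'joint_efforts': array([-1.18482545e-03, -5.69390059e+01, -5.00561571e+01, -2.40330746e-04,
        1.48548750e-02, -1.49150350e-05]), 'tool_pos': array([ 143.03095795, -582.1284785 ,  230.209529  ]), 'tcp_rot': array([-1.79891900e+02, -1.08130305e-02,  1.37968864e+01]), 'ft_force': array([ 0.74335016, -0.55507935, -0.66174982]), 'wrist_torque': array([-0.02935693,  0.01567098,  0.02087441]), 'finger_gap': 85.9139510571821}
scene {'fx': 372.47677089626245, 'fy': 372.47677089626245, 'cx': 319.1701974940294, 'cy': 202.77437313145364, 'dist': array([-0.02213097,  0.        ,  0.        ,  0.        ,  0.        ]), 'origin': array([1385.97820192, -224.9819518 ,  664.61461102]), 'attitude': array([-120.95569594,   -0.34779142,   76.09966229])}
side {'fx': 400.23062786133033, 'fy': 400.23062786133033, 'cx': 321.0605034477004, 'cy': 198.63058519812216, 'dist': array([0.0351673, 0.       , 0.       , 0.       , 0.       ]), 'origin': array([ 185.59594544, -566.33886326,  782.42575201]), 'attitude': array([-136.39769614,    0.54797223,  -31.15704093])}
wrist {'fx': 276.7281932836514, 'fy': 276.7281932836514, 'cx': 319.9670088811346, 'cy': 199.01235082737253, 'dist': array([0.01200333, 0.        , 0.        , 0.        , 0.        ]), 'origin': array([ 220.13906193, -562.85441798,  373.39603009]), 'attitude': array([ 1.62036969e+02,  2.43780314e-02, -7.62195256e+01])}
```

View pics/scene0.png

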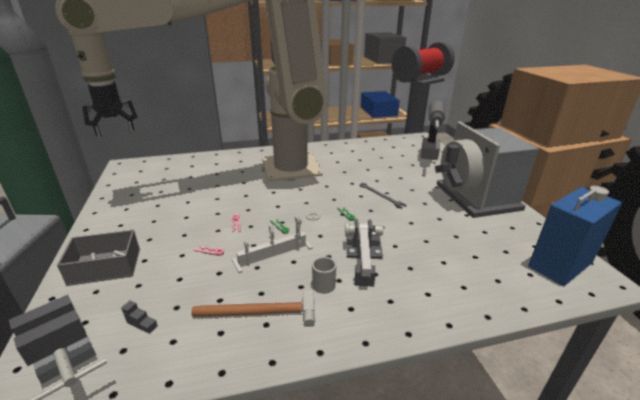

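View pics/side0.png

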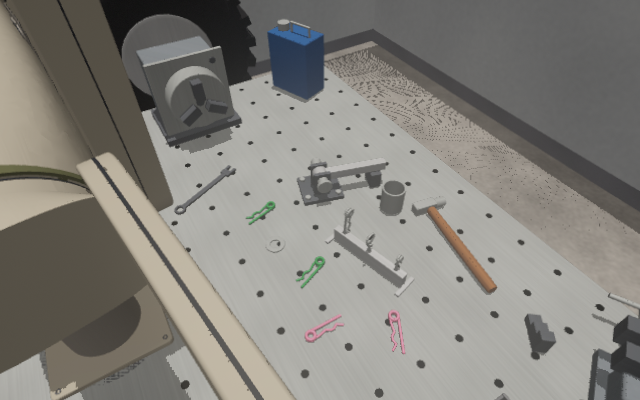

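View pics/wrist0.png

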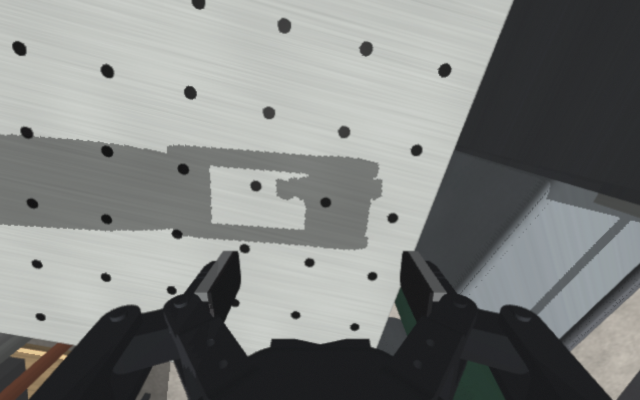

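The scene view shows the bracket at about (365,245), the rack around (270,250) and the offcut at (324,273). In the side view the bracket is at (325,185) and the rack at (370,255). I'll zoom in on both.

```bash
cat > h.py <<'E'
import numpy as np, cv2, time
from bench import r
from scipy.spatial.transform import Rotation as R
def rot(a): return R.from_euler('xyz',a,degrees=True).as_matrix()
def ray(s,u,v):
    K=np.array([[s["fx"],0,s["cx"]],[0,s["fy"],s["cy"]],[0,0,1]])
    p=cv2.undistortPoints(np.array([[[u,v]]],float),K,s["dist"])[0,0]
    d=rot(s["attitude"])@np.array([p[0],p[1],1]); return s["origin"],d/np.linalg.norm(d)
def onz(s,u,v,z):
    o,d=ray(s,u,v); return o+d*(z-o[2])/d[2]
def tri(*obs):
    A=np.zeros((3,3));b=np.zeros(3);rs=[ray(*o) for o in obs]
    for o,d in rs:
        P=np.eye(3)-np.outer(d,d);A+=P;b+=P@o
    x=np.linalg.solve(A,b); return x,[np.linalg.norm((np.eye(3)-np.outer(d,d))@(x-o)) for o,d in rs]
def proj(s,p):
    K=np.array([[s["fx"],0,s["cx"]],[0,s["fy"],s["cy"]],[0,0,1]])
    M=rot(s["attitude"]).T; rv=cv2.Rodrigues(M)[0]
    return cv2.projectPoints(np.array(p,float).reshape(-1,1,3),rv,-M@s["origin"],K,s["dist"])[0][:,0]
def snap(n,name,crop=None,k=1):
    s=r.snapshot(n); im=s["pixels"][:,:,::-1].copy()
    np.savez(f"pics/{name}.npz",**s)
    if crop: x0,y0,x1,y1=crop; im=cv2.resize(im[y0:y1,x0:x1],None,fx=k,fy=k,interpolation=cv2.INTER_CUBIC)
    cv2.imwrite(f"pics/{name}.png",im); return s
def load(name): 
    d=np.load(f"pics/{name}.npz"); return {k:(d[k] if d[k].ndim else float(d[k])) for k in d}
E
python3 - <<'E'
from h import *
s=snap("scene","sc1",(220,200,390,300),4.5);
q=snap("side","si1",(290,145,420,300),3.8)
E
```

```text
(no output)
```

View pics/sc1.png

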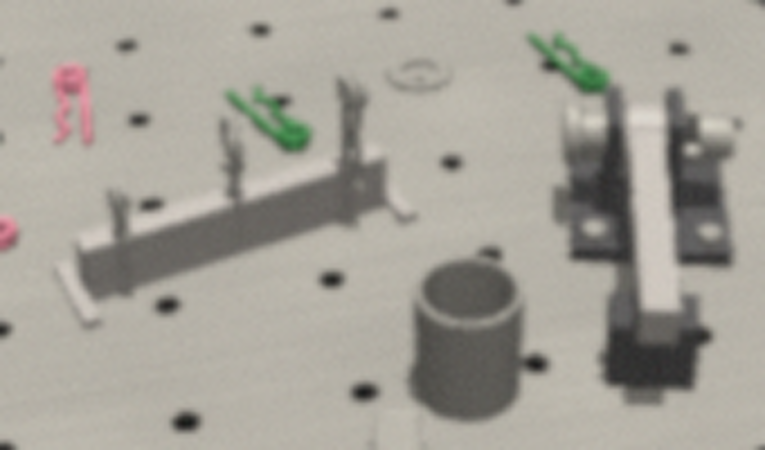

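View pics/si1.png

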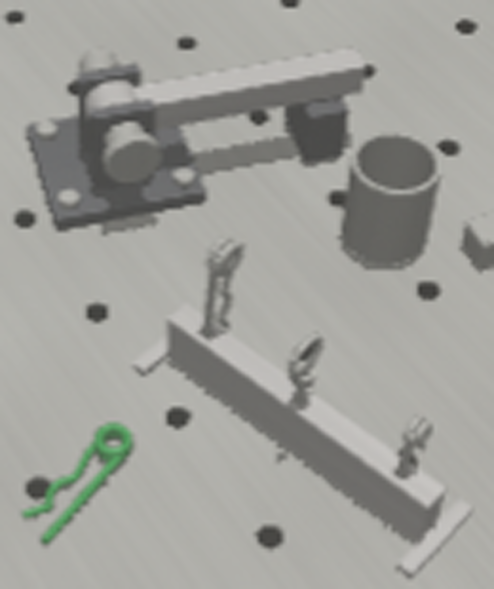

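The big cotter is in the rack end nearest the bracket: scene crop (350,90), side crop (222,250). The pin head faces the side camera at crop (133,155). Now the coarse positions.

```bash
python3 - <<'E'
from h import *
s=load("sc1");q=load("si1")
S=lambda u,v:(s,220+u/4.5,200+v/4.5); Q=lambda u,v:(q,290+u/3.8,145+v/3.8)
np.set_printoptions(precision=1,suppress=True)
print("coil",tri(S(352,88),Q(228,248)))
print("head",tri(S(567,130),Q(133,157)))
print("rack top ends Q",onz(*Q(183,307),40),onz(*Q(168,322),40),onz(*Q(443,490),40),onz(*Q(425,505),40))
print("rack top S",onz(*S(85,240),40),onz(*S(383,150),40))
print("socket S",onz(*S(349,160),40),onz(*Q(213,332),40), "mid",onz(*S(234,200),40),onz(*Q(298,403),40))
print("base Q",onz(*Q(28,130),12),onz(*Q(60,222),12),onz(*Q(203,190),12))
print("base S",onz(*S(572,250),12),onz(*S(730,258),12))
print("tube",onz(*S(470,290),70),onz(*Q(397,162),70))
E
```

```text
coil (array([552. , -74.4, 103.2]), [np.float64(0.7406798994031453), np.float64(0.7406798994031624)])
head (array([566.8,  58.9,  60.5]), [np.float64(0.9267801982830269), np.float64(0.9267801982829674)])
rack top ends Q [533.7 -56.3  40. ] [519.1 -61.7  40. ] [ 586.4 -247.1   40. ] [ 571.4 -249.6   40. ]
rack top S [ 580.3 -241.4   40. ] [532.1 -51.3  40. ]
socket S [537.7 -74.4  40. ] [538.6 -83.1  40. ] mid [ 562.1 -150.6   40. ] [ 551.8 -154.9   40. ]
base Q [541.4 164.1  12. ] [515.8  71.6  12. ] [616.9  45.4  12. ]
base S [623.3  47.3  12. ] [653.2 138.7  12. ]
tube [710.7 -40.9  70. ] [707.7 -46.4  70. ]
```

Emit:
{"name": "jog_arm", "arguments": {
  "targets": [
    [0.031,-0.027,0,0,0,0,0.5],
    [0.062,-0.054,0,0,0,0,1],
    [0.093,-0.081,0,0,0,0,1],
    [0.124,-0.108,0,0,0,0,1],
    [0.155,-0.135,0,0,0,0,1]
  ]
}}

```text
time: 0.67
tool_pos: [262.0, -413.0, 231.1]
tcp_rot: [-180.0, -0.0, 13.8]
ft_force: [1.2, -0.2, -0.2]
finger_gap: 25.5
```

Emit:
{"name": "jog_arm", "arguments": {
  "targets": [
    [0.031,-0.027,0,0,0,0,1],
    [0.062,-0.054,0,0,0,0,1],
    [0.093,-0.081,0,0,0,0,1],
    [0.124,-0.108,0,0,0,0,1],
    [0.155,-0.135,0,0,0,0,1]
  ]
}}

```text
time: 1.08
tool_pos: [380.5, -244.7, 231.5]
tcp_rot: [180.0, -0.0, 13.8]
ft_force: [1.0, -1.3, 0.2]
finger_gap: 0.0
```

Emit:
{"name": "jog_arm", "arguments": {
  "targets": [
    [0.031,-0.027,0,0,0,0,1],
    [0.062,-0.054,0,0,0,0,1],
    [0.093,-0.081,0,0,0,0,1],
    [0.124,-0.108,0,0,0,0,1],
    [0.155,-0.135,0,0,0,0,1]
  ]
}}

```text
time: 1.5
tool_pos: [498.9, -76.5, 231.5]
tcp_rot: [180.0, -0.0, 13.8]
ft_force: [0.6, -0.3, 0.2]
finger_gap: -0.3
```

Emit:
{"name": "jog_arm", "arguments": {
  "targets": [
    [0.017,-0.015,0,0,0,-0.12,1],
    [0.034,-0.03,0,0,0,-0.24,1],
    [0.05,-0.043,0,0,0,-0.36,1],
    [0.06,-0.05,0,0,0,-0.48,1],
    [0.07,-0.06,0,0,0,-0.6,1]
  ]
}}

```text
time: 1.92
tool_pos: [552.3, -2.6, 231.0]
tcp_rot: [-180.0, 0.0, 48.6]
ft_force: [-0.4, 0.0, 0.0]
finger_gap: 0.2
```

Emit:
{"name": "jog_arm", "arguments": {
  "targets": [
    [0,0,0,0,0,-0.12,1],
    [0,0,0,0,0,-0.24,1],
    [0,0,0,0,0,-0.36,1],
    [0,0,0,0,0,-0.468,1],
    [0,0,0,0,0,-0.468,1]
  ]
}}

```text
time: 2.33
tool_pos: [551.7, -3.5, 231.1]
tcp_rot: [-180.0, 0.0, 75.3]
ft_force: [-0.5, 1.0, -0.9]
finger_gap: 0.1
```

```bash
python3 - <<'E'
from h import *
np.set_printoptions(precision=1,suppress=True)
s=snap("wrist","w1");print(r.sense());print(s["origin"],s["attitude"])
E
```

```text
{'time': 2.3833, 'joint_pos': array([-5.7,  0. , 93.1, -0. , 86.9,  9.4]), 'qd': array([-0.1,  0. , -0. ,  0. , -0. ,  4.4]), 'joint_efforts': array([  0.1, -50. , -50. ,   0. ,   0. ,  -1.6]), 'tool_pos': array([551.7,  -3.5, 231.2]), 'tcp_rot': array([-180. ,    0. ,   74.9]), 'ft_force': array([0.5, 0.1, 0.6]), 'wrist_torque': array([ 0.,  0., -0.]), 'finger_gap': 0.14185903103327852}
[572.1  73.7 374.2] [162.   -0.  -14.7]
```

View pics/w1.png

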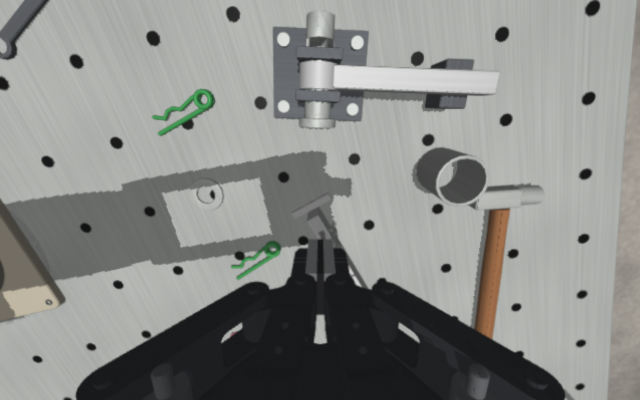

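```bash
python3 - <<'E'
from h import *
s=load("w1"); im=s["pixels"][:,:,::-1]
cv2.imwrite("pics/w1z.png",cv2.resize(im[0:140,260:385],None,fx=4.2,fy=4.2,interpolation=cv2.INTER_CUBIC))
E
```

```text
(no output)
```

View pics/w1z.png

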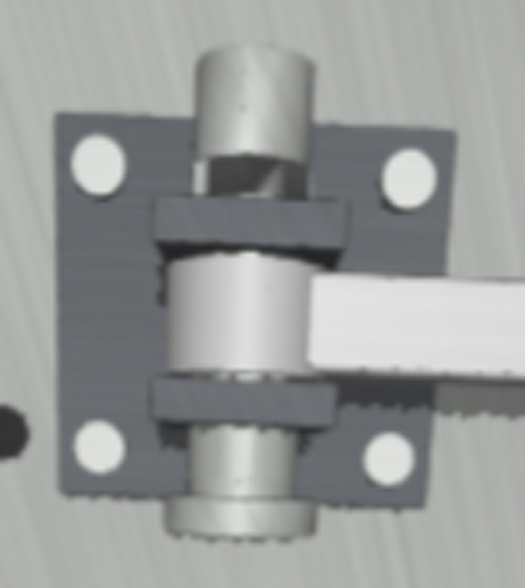

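```bash
python3 - <<'E'
from h import *
np.set_printoptions(precision=1,suppress=True)
s=load("w1")
W=lambda u,v,z:onz(s,260+u/4.2,v/4.2,z)[:2]
c=[W(*p,12) for p in [(55,113),(455,131),(425,505),(60,493)]]
print(c, np.mean(c,0))
for a,b in [(0,1),(3,2),(3,0),(2,1)]:
    d=c[b]-c[a]; print(np.linalg.norm(d),np.degrees(np.arctan2(d[1],d[0])))
# ears top z=82
e=[W(*p,82) for p in [(155,198),(350,202),(346,248),(157,240),(153,376),(338,384),(334,425),(150,417)]]
C=np.mean(c,0)
for yaw in (-14.5,-15.0,-15.5):
    Rm=np.array([[np.cos(np.radians(yaw)),np.sin(np.radians(yaw))],[-np.sin(np.radians(yaw)),np.cos(np.radians(yaw))]])
    print(yaw,[Rm@(p-C) for p in e])
    print(" head face",Rm@(W(240,538,50)-C),"end",Rm@(W(255,45,70)-C),"band",Rm@(W(250,157,74)-C),Rm@(W(250,193,74)-C), "head sides",Rm@(W(163,515,60)-C),Rm@(W(316,515,60)-C))
E
```

```text
[array([543. , 172.9]), array([647.1, 141.1]), array([618.8,  47.4]), array([514.1,  78.4])] [580.8 109.9]
108.89310231204975 -16.965942995155018
109.2176153497911 -16.527719530352787
98.73291786362773 73.03389711277968
97.89810778519744 73.22195073760592
-14.5 [array([-20.7,  17.8]), array([22.9, 16.8]), array([22.2,  7.6]), array([-20.5,   9.4]), array([-22.3, -19.1]), array([ 21., -21.]), array([ 20.2, -30.1]), array([-23.3, -28.1])]
 head face [ -2.6 -58. ] end [ 1.8 50.4] band [ 0.6 27.5] [ 0.5 20.2] head sides [-22.5 -51.4] [ 17.4 -51.6]
-15.0 [array([-20.9,  17.6]), array([22.8, 17. ]), array([22.1,  7.8]), array([-20.6,   9.2]), array([-22.2, -19.3]), array([ 21.1, -20.9]), array([ 20.5, -29.9]), array([-23.1, -28.3])]
 head face [ -2.1 -58. ] end [ 1.3 50.4] band [ 0.3 27.5] [ 0.3 20.2] head sides [-22.  -51.6] [ 17.8 -51.4]
-15.5 [array([-21. ,  17.4]), array([22.6, 17.2]), array([22.1,  8. ]), array([-20.7,   9. ]), array([-22. , -19.5]), array([ 21.3, -20.7]), array([ 20.7, -29.7]), array([-22.8, -28.5])]
 head face [ -1.6 -58. ] end [ 0.9 50.4] band [ 0.1 27.5] [ 0.2 20.2] head sides [-21.6 -51.8] [ 18.3 -51.3]
```

Emit:
{"name": "jog_arm", "arguments": {
  "targets": [
    [0.005,-0.001,0.038,0,0,0.03,1],
    [0.01,-0.002,0.077,0,0,0.03,1],
    [0.015,-0.004,0.115,0,0,0.03,1],
    [0.02,-0.005,0.15,0,0,0.03,1],
    [0.02,-0.005,0.176,0,0,0.03,1]
  ]
}}

```text
time: 2.8
tool_pos: [550.2, 18.0, 51.8]
tcp_rot: [-179.8, 0.0, 73.0]
ft_force: [-0.8, 0.0, 0.2]
finger_gap: 0.1
```

```bash
cat >> h.py <<'E'
C=np.array([580.8,109.9]); YB=-16.8
def tob(p):
    a=np.radians(YB); M=np.array([[np.cos(a),np.sin(a)],[-np.sin(a),np.cos(a)]]); return np.r_[M@(np.array(p)[:2]-C),p[2]]
def frb(p):
    a=np.radians(YB); M=np.array([[np.cos(a),-np.sin(a)],[np.sin(a),np.cos(a)]]); return np.r_[M@np.array(p)[:2]+C,p[2]]
E
python3 - <<'E'
from h import *
np.set_printoptions(precision=1,suppress=True)
q=r.sense(); print(tob(q["tool_pos"]),q["tcp_rot"],q["ft_force"])
s=snap("side","si2",(270,120,430,240),5)
s=snap("scene","sc2",(290,170,400,270),6)
E
```

```text
[ -2.7 -96.8  51.8] [-179.8    0.    73. ] [-0.8  0.   0.2]
```

View pics/si2.png

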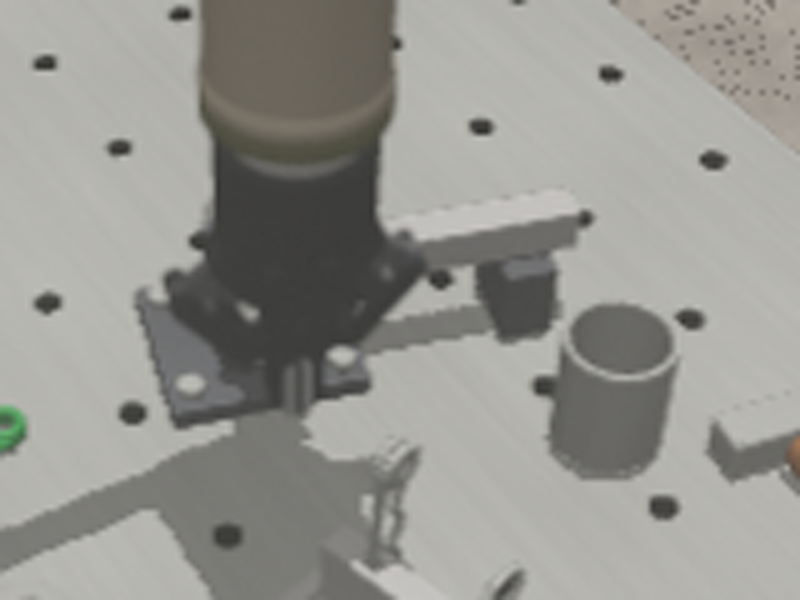

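View pics/sc2.png

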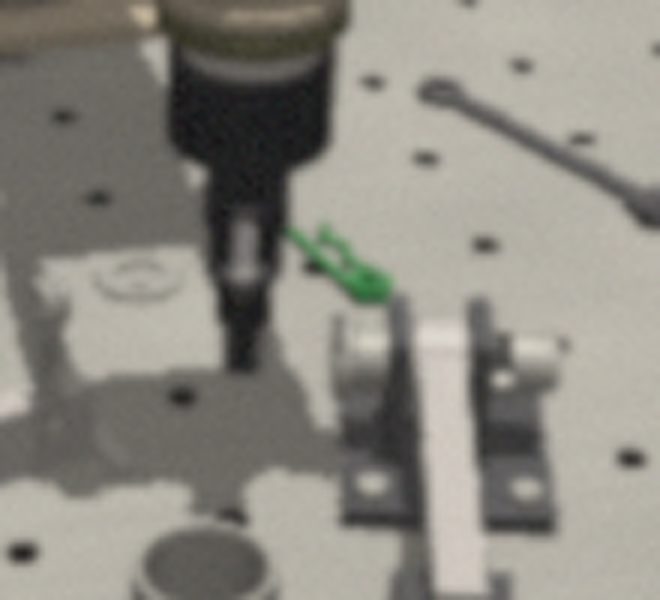

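The shut fingers hang clear in front of the head: side crop fingers (293,385), scene crop fingertip (243,365) with the head at (350,355). Approaching, then pushing slowly.

Emit:
{"name": "jog_arm", "arguments": {
  "targets": [
    [0.008,0.003,0,0,0,0,1],
    [0.014,0.003,0,0,0,0,1],
    [0.018,0.003,0,0,0,0,1],
    [0.021,0.003,0,0,0,0,1],
    [0.024,0.003,0,0,0,0,1]
  ]
}}

```text
time: 3.32
tool_pos: [563.4, 39.7, 57.2]
tcp_rot: [179.8, -0.0, 73.3]
ft_force: [-0.0, 0.5, 1.0]
finger_gap: -0.2
```

Emit:
{"name": "jog_arm", "arguments": {
  "targets": [
    [0.002,0,0,0,0,0,1],
    [0.004,0,0,0,0,0,1],
    [0.006,0,0,0,0,0,1],
    [0.008,0,0,0,0,0,1],
    [0.01,0,0,0,0,0,1]
  ]
}}

```text
time: 3.73
tool_pos: [564.6, 48.0, 55.4]
tcp_rot: [-180.0, 0.1, 73.3]
ft_force: [-1.7, -5.1, 4.1]
finger_gap: 0.1
```

Emit:
{"name": "jog_arm", "arguments": {
  "targets": [
    [0.0016,0,0,0,0,0,1],
    [0.0032,0,0,0,0,0,1],
    [0.0048,0,0,0,0,0,1],
    [0.0064,0,0,0,0,0,1],
    [0.008,0,0,0,0,0,1]
  ]
}}

```text
time: 4.15
tool_pos: [566.9, 55.6, 55.5]
tcp_rot: [-180.0, 0.1, 73.2]
ft_force: [-2.1, -5.1, 3.6]
finger_gap: -0.1
```

Emit:
{"name": "jog_arm", "arguments": {
  "targets": [
    [0.001,0,0,0,0,0,1],
    [0.002,0,0,0,0,0,1],
    [0.003,0,0,0,0,0,1],
    [0.004,0,0,0,0,0,1],
    [0.005,0,0,0,0,0,1]
  ]
}}

```text
time: 4.57
tool_pos: [568.3, 60.4, 55.4]
tcp_rot: [-180.0, 0.1, 73.2]
ft_force: [-1.8, -4.8, 3.7]
finger_gap: 0.2
```

Emit:
{"name": "jog_arm", "arguments": {
  "targets": [
    [0.0007,0,0,0,0,0,1],
    [0.0014,0,0,0,0,0,1],
    [0.002,0,0,0,0,0,1]
  ]
}}

```text
time: 4.82
tool_pos: [568.7, 61.4, 55.5]
tcp_rot: [-180.0, 0.2, 73.2]
ft_force: [-4.8, -11.8, 5.3]
finger_gap: -0.2
```

Emit:
{"name": "jog_arm", "arguments": {
  "targets": [
    [0.0005,0,0,0,0,0,1],
    [0.001,0,0,0,0,0,1]
  ]
}}

```text
time: 4.98
tool_pos: [568.7, 61.4, 55.4]
tcp_rot: [-180.0, 0.3, 73.2]
ft_force: [-6.7, -14.8, 7.0]
finger_gap: -0.1
```

Emit:
{"name": "jog_arm", "arguments": {
  "targets": [
    [0.0005,0,0,0,0,0,1],
    [0.001,0,0,0,0,0,1]
  ]
}}

```text
time: 5.15
tool_pos: [568.7, 61.5, 55.5]
tcp_rot: [-179.9, 0.3, 73.2]
ft_force: [-8.2, -19.4, 9.7]
finger_gap: -0.1
```

The pin hit its stop at 21 N, with the face at bracket y ≈ -38.8 against an expected -39. Backing off and rising for a look at the hole.

Emit:
{"name": "jog_arm", "arguments": {
  "targets": [
    [-0.006,0,0,0,0,0,1],
    [-0.01,0,-0.03,0,0,0,1],
    [-0.006,0,-0.06,0,0,0,1],
    [0,0,-0.085,0,0,0,1],
    [0,0,-0.085,0,0,0,1]
  ]
}}

```text
time: 5.57
tool_pos: [573.5, 65.9, 147.0]
tcp_rot: [179.5, -0.2, 73.3]
ft_force: [1.8, 0.3, 1.2]
finger_gap: 0.3
```

```bash
python3 - <<'E'
from h import *
np.set_printoptions(precision=1,suppress=True)
q=r.sense(); print(tob(q["tool_pos"]),q["tcp_rot"],q["ft_force"])
s=snap("wrist","w2"); im=s["pixels"][:,:,::-1]
print(s["origin"],s["attitude"],proj(s,frb([0,38,60])),proj(s,frb([0,38,74])))
E
```

```text
[  5.7 -44.2 147. ] [179.5  -0.2  73.3] [1.8 0.3 1.2]
[595.2 142.2 290.3] [162.2  -0.5 -16.7] [[311.6 106.1]] [[311.2 105.8]]
```

View pics/w2.png

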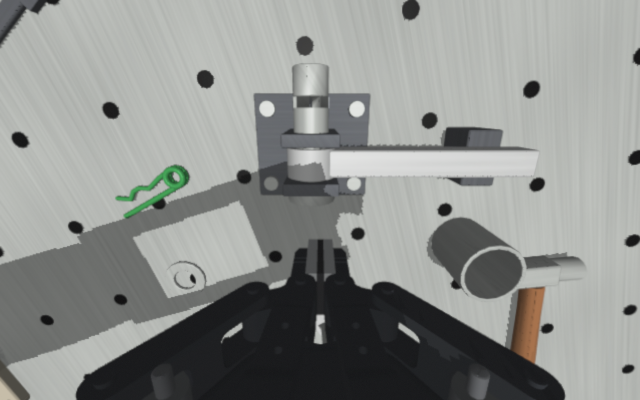

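```bash
python3 - <<'E'
from h import *
s=load("w2"); im=s["pixels"][:,:,::-1]
cv2.imwrite("pics/w2z.png",cv2.resize(im[50:210,250:375],None,fx=4,fy=4,interpolation=cv2.INTER_CUBIC)[:600])
E
```

```text
(no output)
```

View pics/w2z.png

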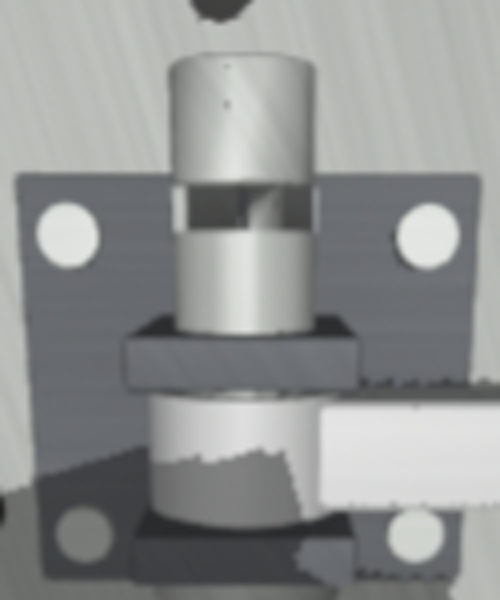

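```bash
python3 - <<'E'
from h import *
np.set_printoptions(precision=1,suppress=True)
s=load("w2"); im=s["pixels"][:,:,::-1]
W=lambda u,v,z:tob(onz(s,250+u/4,50+v/4,z))
for p in [(245,183,74),(245,230,74),(240,53,72),(128,338,82),(357,338,82),(127,388,82),(355,391,82),(175,300,60),(314,300,60),(187,210,60),(312,210,60),(190,210,66),(245,210,66),(285,210,66),(15,175,12),(480,177,12),(68,236,18),(430,236,18)]:print(p,W(*p))
cv2.imwrite("pics/w2y.png",cv2.resize(im[90:115,288:336],None,fx=14,fy=14,interpolation=cv2.INTER_NEAREST))
E
```

```text
(245, 183, 74) [ 0.1 45.  74. ]
(245, 230, 74) [ 0.  36.8 74. ]
(240, 53, 72) [-0.6 66.7 72. ]
(128, 338, 82) [-21.4  18.   82. ]
(357, 338, 82) [20.6 18.  82. ]
(127, 388, 82) [-22.    8.9  82. ]
(355, 391, 82) [20.5  8.3 82. ]
(175, 300, 60) [-14.4  23.6  60. ]
(314, 300, 60) [13.5 23.6 60. ]
(187, 210, 60) [-11.6  40.6  60. ]
(312, 210, 60) [12.9 40.7 60. ]
(190, 210, 66) [-10.6  40.5  66. ]
(245, 210, 66) [-0.1 40.5 66. ]
(285, 210, 66) [ 7.5 40.5 66. ]
(15, 175, 12) [-55.   49.4  12. ]
(480, 177, 12) [54.2 49.2 12. ]
(68, 236, 18) [-42.4  35.9  18. ]
(430, 236, 18) [42.1 36.  18. ]
```

View pics/w2y.png

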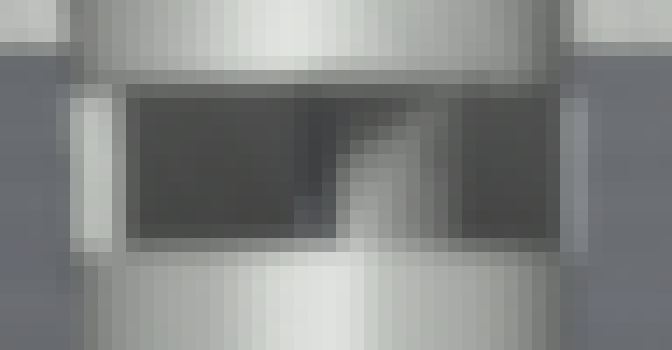

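The hole's gap spans bracket y 36.8 to 45.0 mm, so its middle is at about 40.9. The light slot at x ≈ -2 to +7 says the hole leans slightly to +x. Next, a view of the rack.

Emit:
{"name": "jog_arm", "arguments": {
  "targets": [
    [-0.035,-0.013,-0.03,0,0,0.12,0.8],
    [-0.07,-0.026,-0.055,0,0,0.24,0.5],
    [-0.105,-0.04,-0.055,0,0,0.36,0.5],
    [-0.14,-0.054,-0.055,0,0,0.48,0.5],
    [-0.175,-0.068,-0.055,0,0,0.6,0.5]
  ]
}}

```text
time: 6.03
tool_pos: [452.7, -84.0, 194.7]
tcp_rot: [-180.0, 0.0, 38.6]
ft_force: [0.8, -0.4, -0.3]
finger_gap: 42.8
```

```bash
cat >> h.py <<'E'
def plan(p,yaw):
    q=r.sense(); y0=q["tcp_rot"][2]; a=np.radians(y0); d=np.array(p)-q["tool_pos"]
    print("now",np.round(q["tool_pos"],1),np.round(q["tcp_rot"],1),"f",np.round(q["ft_force"],1),"gap",round(q["finger_gap"],1),"t",q["time"])
    print("dx %.1f dy %.1f dz %.1f wz %.3f"%(d[0]*np.cos(a)+d[1]*np.sin(a),d[0]*np.sin(a)-d[1]*np.cos(a),-d[2],-np.radians(yaw-y0)))
E
python3 - <<'E'
from h import *
plan([440,-105,202],15)
E
```

```text
now [452.7 -84.  194.7] [-180.     0.    38.6] f [ 0.8 -0.4 -0.3] gap 42.8 t 6.0333
dx -23.0 dy 8.5 dz -7.3 wz 0.412
```

Emit:
{"name": "jog_arm", "arguments": {
  "targets": [
    [-0.01,0.004,-0.007,0,0,0.12,0.5],
    [-0.023,0.008,-0.007,0,0,0.24,0.5],
    [-0.023,0.008,-0.007,0,0,0.36,0.5],
    [-0.023,0.008,-0.007,0,0,0.41,0.5],
    [-0.023,0.008,-0.007,0,0,0.41,0.5]
  ]
}}

```text
time: 6.45
tool_pos: [440.6, -103.7, 201.1]
tcp_rot: [-179.9, 0.1, 15.2]
ft_force: [-0.1, -0.3, 0.6]
finger_gap: 42.7
```

```bash
python3 - <<'E'
from h import *
np.set_printoptions(precision=1,suppress=True)
plan([440,-105,200],15)
s=snap("wrist","w3"); im=s["pixels"][:,:,::-1]
E
```

```text
now [ 440.6 -103.7  201.1] [-179.9    0.1   15.2] f [-0.1 -0.3  0.6] gap 42.7 t 6.45
dx -0.9 dy 1.1 dz 1.1 wz 0.004
```

View pics/w3.png

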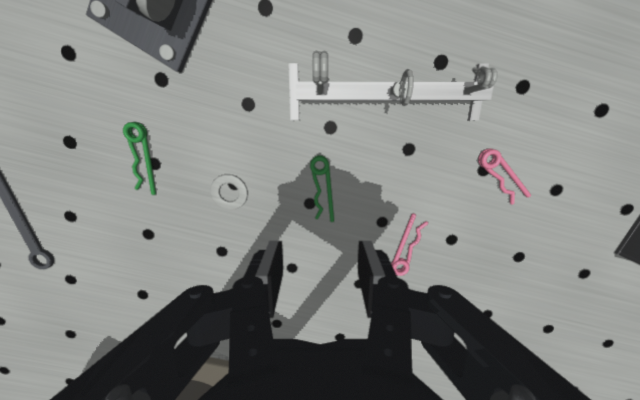

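```bash
python3 - <<'E'
from h import *
np.set_printoptions(precision=1,suppress=True)
s=load("w3"); im=s["pixels"][:,:,::-1]
cv2.imwrite("pics/w3z.png",cv2.resize(im[40:130,280:360],None,fx=6.6,fy=6.6,interpolation=cv2.INTER_CUBIC))
E
```

```text
(no output)
```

View pics/w3z.png

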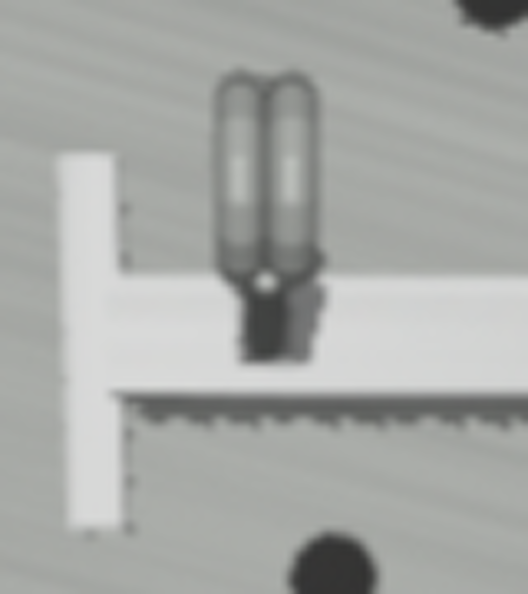

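```bash
python3 - <<'E'
from h import *
np.set_printoptions(precision=1,suppress=True)
s=load("w3")
W=lambda u,v,z:onz(s,280+u/6.6,40+v/6.6,z)
print("coil c",W(267,175,101),"ends",W(267,72,101),W(267,281,101),"sides",W(215,175,105),W(320,175,105))
L=lambda u,v,z:onz(s,u,v,z)
a=[L(299,81.8,40),L(488,82.5,40),L(299,100,40),L(488,101,40)];print(a)
print("rack mid at col 320", (L(320,81.8,40)+L(320,100,40))/2)
print(W(265,357,40),W(265,340,40))
for i,j in((0,1),(2,3)):
    d=a[i]-a[j];print(np.degrees(np.arctan2(d[1],d[0]))-90)
q=r.sense();a=np.radians(q["tcp_rot"][2])
print(q["tool_pos"],a)
E
```

```text
coil c [548.3 -74.4 101. ] ends [559.  -71.5 101. ] [536.9 -77.5 101. ] sides [546.1 -68.6 105. ] [549.4 -80.6 105. ]
[array([536.8, -55.1,  40. ]), array([ 585.8, -239.8,   40. ]), array([520. , -59.3,  40. ]), array([ 569.7, -247.6,   40. ])]
rack mid at col 320 [534.  -77.9  40. ]
[531.2 -78.9  40. ] [533.6 -78.2  40. ]
14.85935683255535
14.788785712720724
[ 440.7 -103.5  201.1] 0.2696254632605688
```

The big clip's coil is at w3z (267,175), centre at about world (548.5,-74.5), aligned with the rack at yaw 14.8°. Going over it.

```bash
python3 - <<'E'
from h import *
plan([549,-74.7,85],14.8)
E
```

```text
now [ 440.7 -103.5  201.1] [-1.799e+02  1.000e-01  1.540e+01] f [ 0.5 -0.1  0.3] gap 42.7 t 6.5
dx 112.1 dy 1.0 dz 116.1 wz 0.011
```

Emit:
{"name": "jog_arm", "arguments": {
  "targets": [
    [0.037,-0.001,0.015,0,0,0.007,0.5],
    [0.074,-0.001,0.03,0,0,0.007,0.5],
    [0.1,-0.001,0.05,0,0,0.007,0.5],
    [0.111,-0.001,0.05,0,0,0.007,0.5],
    [0.112,-0.001,0.06,0,0,0.007,0.5]
  ]
}}

```text
time: 6.92
tool_pos: [550.6, -71.8, 141.3]
tcp_rot: [-180.0, 0.0, 15.2]
ft_force: [1.4, -0.8, 0.5]
finger_gap: 42.8
```

```bash
python3 - <<'E'
from h import *
plan([549,-74.7,85],14.8)
s=snap("side","si3",(290,145,420,300),3.8)
s=snap("scene","sc3",(260,170,340,260),6)
E
```

```text
now [550.6 -71.8 141.3] [-180.     0.    15.2] f [ 1.4 -0.8  0.5] gap 42.8 t 6.9167
dx -2.3 dy 2.4 dz 56.3 wz 0.008
```

View pics/si3.png

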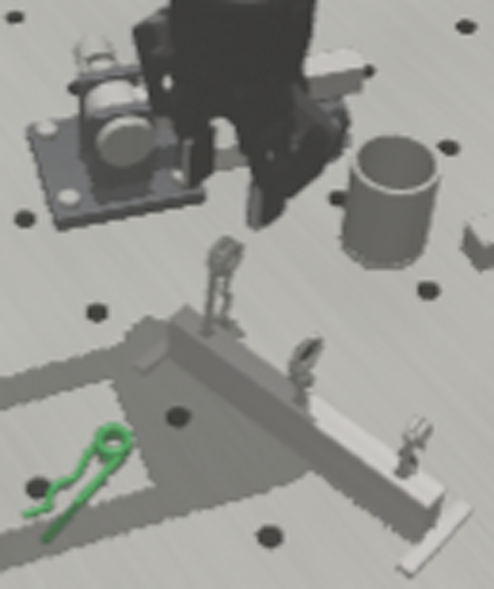

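View pics/sc3.png

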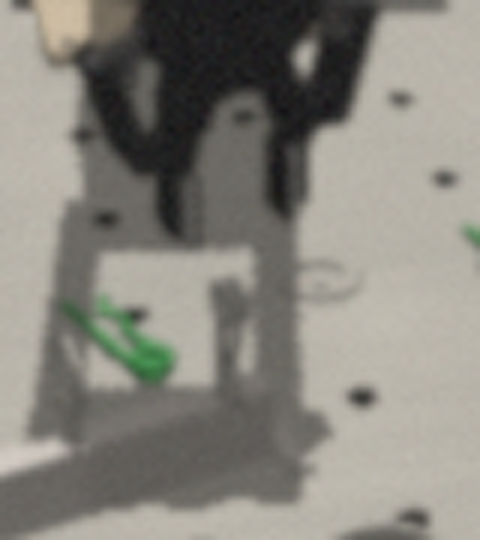

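Emit:
{"name": "jog_arm", "arguments": {
  "targets": [
    [-0.001,0.002,0.02,0,0,0,0.5],
    [-0.002,0.002,0.04,0,0,0,0.5],
    [-0.002,0.002,0.052,0,0,0,0.5],
    [-0.002,0.002,0.056,0,0,0,0.5],
    [-0.002,0.002,0.056,0,0,0,0.5]
  ]
}}

```text
time: 7.43
tool_pos: [546.3, -75.3, 85.3]
tcp_rot: [-179.9, 0.1, 15.0]
ft_force: [0.0, -0.3, 0.8]
finger_gap: 42.6
```

Emit:
{"name": "jog_arm", "arguments": {
  "targets": [
    [0,0,0,0,0,0,0.7],
    [0,0,0,0,0,0,0.8],
    [0,0,0,0,0,0,0.9],
    [0,0,0,0,0,0,1],
    [0,0,0,0,0,0,1]
  ],
  "newtons": 60
}}

```text
time: 7.85
tool_pos: [548.6, -75.3, 87.8]
tcp_rot: [180.0, -0.1, 15.0]
ft_force: [0.3, 1.8, 7.1]
finger_gap: 10.5
```

Emit:
{"name": "jog_arm", "arguments": {
  "targets": [
    [0,0,0,0,0,0,1],
    [0,0,0,0,0,0,1]
  ]
}}

```text
time: 8.02
tool_pos: [548.7, -75.3, 87.8]
tcp_rot: [180.0, -0.1, 15.0]
ft_force: [-0.9, 2.5, 6.6]
finger_gap: 10.7
```

```bash
python3 - <<'E'
from h import *
plan([549,-74.7,85],14.8)
s=snap("side","si4",(290,145,420,300),3.8)
s=snap("scene","sc4",(260,170,340,260),6)
E
```

```text
now [548.7 -75.3  87.8] [ 1.8e+02 -1.0e-01  1.5e+01] f [-0.9  2.5  6.6] gap 10.7 t 8.0167
dx 0.5 dy -0.5 dz 2.8 wz 0.004
```

View pics/si4.png

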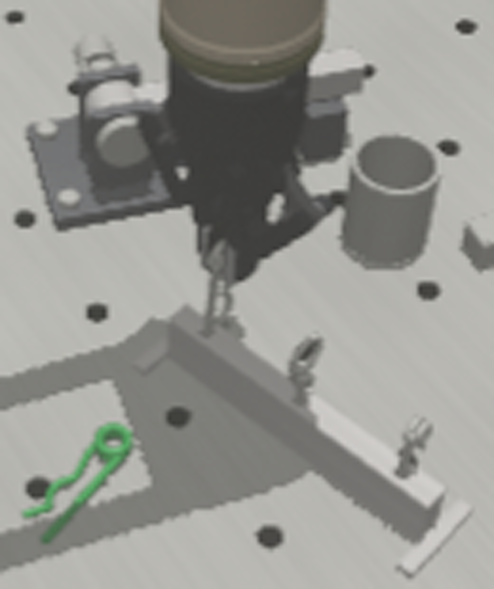

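View pics/sc4.png

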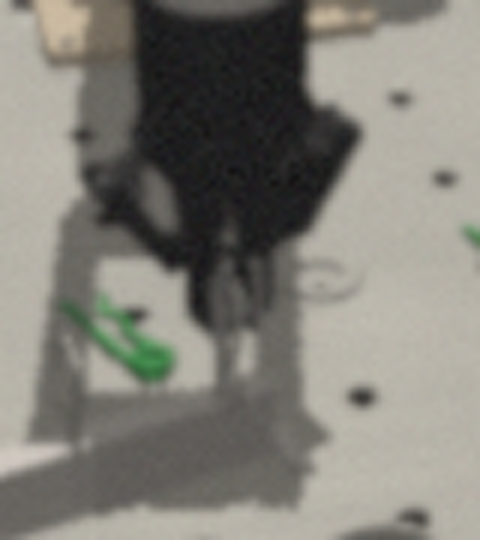

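The gripper holds the coil (gap 10.7 mm). Lifting.

Emit:
{"name": "jog_arm", "arguments": {
  "targets": [
    [0,0,-0.008,0,0,0,1],
    [0,0,-0.018,0,0,0,1],
    [0,0,-0.03,0,0,0,1],
    [0,0,-0.06,0,0,0,1],
    [0,0,-0.085,0,0,0,1]
  ]
}}

```text
time: 8.53
tool_pos: [546.8, -75.4, 172.9]
tcp_rot: [-180.0, 0.1, 15.0]
ft_force: [0.9, -1.3, -0.3]
finger_gap: 11.0
```

Emit:
{"name": "jog_arm", "arguments": {
  "targets": [
    [0,0,0,0,0,0,1],
    [0,0,0,0,0,0,1]
  ]
}}

```text
time: 8.7
tool_pos: [549.1, -75.9, 174.7]
tcp_rot: [179.8, -0.2, 15.0]
ft_force: [-0.2, 0.2, -0.6]
finger_gap: 10.9
```

```bash
python3 - <<'E'
from h import *
plan([549,-74.7,85],14.8)
s=snap("side","si5",(300,95,420,240),4)
s=snap("scene","sc5",(260,150,350,260),5.4)
s=snap("wrist","w5")
E
```

```text
now [549.1 -75.9 174.7] [179.8  -0.2  15. ] f [-0.2  0.2 -0.6] gap 10.9 t 8.7
dx 0.3 dy -1.2 dz 89.7 wz 0.003
```

View pics/si5.png

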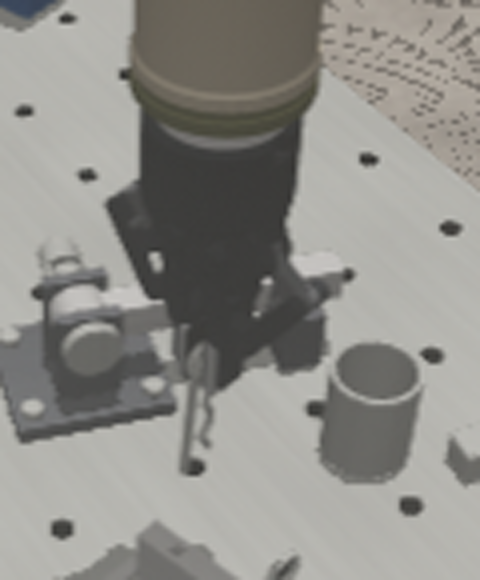

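View pics/sc5.png

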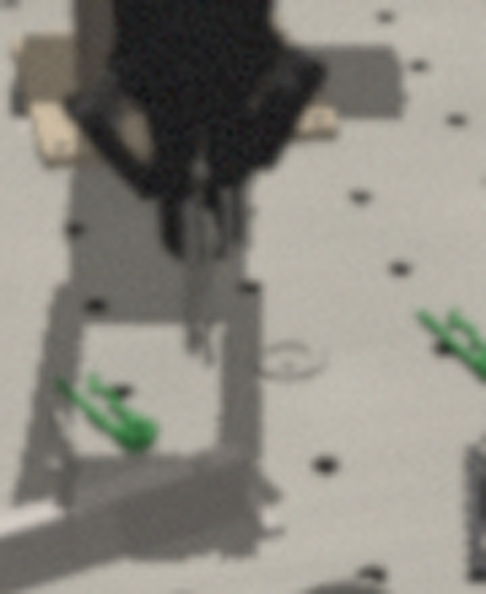

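View pics/w5.png

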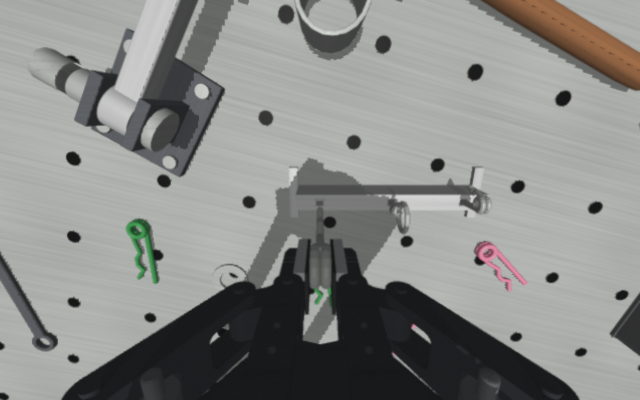

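```bash
python3 - <<'E'
from h import *
def z(n,c,k,o): 
    im=load(n)["pixels"][:,:,::-1]; x0,y0,x1,y1=c; return cv2.resize(im[y0:y1,x0:x1],None,fx=k,fy=k,interpolation=cv2.INTER_CUBIC)
a=z("si5",(330,170,370,220),9,0); b=z("w5",(300,190,340,240),9,0); c=z("sc5",(285,185,315,222),9,0)
h=450; pad=lambda m:cv2.copyMakeBorder(m,0,h-m.shape[0],0,6,cv2.BORDER_CONSTANT)
cv2.imwrite("pics/z5.png",np.hstack([pad(a)[:, :350],pad(b)[:, :250],c.shape[1]<190 and pad(c) or pad(c)[:,:190]]))
print(a.shape,b.shape,c.shape)
E
```

```text
(450, 360, 3) (450, 360, 3) (333, 270, 3)
```

```bash
python3 - <<'E'
from h import *
def z(n,c,k): 
    im=load(n)["pixels"][:,:,::-1]; x0,y0,x1,y1=c; return cv2.resize(im[y0:y1,x0:x1],None,fx=k,fy=k,interpolation=cv2.INTER_CUBIC)
a=z("si5",(330,170,360,220),9); b=z("w5",(305,190,335,240),9); c=z("sc5",(287,180,314,230),9)
cv2.imwrite("pics/z5.png",np.hstack([a,b,c]))
E
```

```text
(no output)
```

View pics/z5.png

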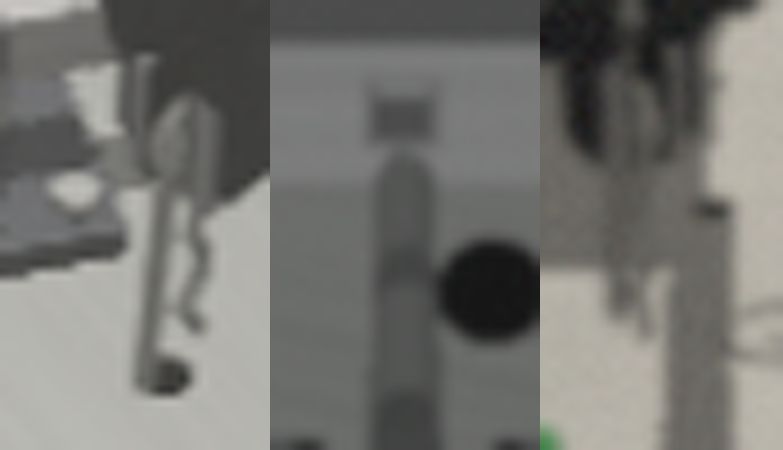

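```bash
python3 - <<'E'
from h import *
np.set_printoptions(precision=1,suppress=True)
s=load("sc5");q=load("si5");w=load("w5")
t,e=tri((s,296,215),(q,346.2,213.2)); print("tip",t,e)
sock=onz(w,319.8,202.3,40); print("socket",sock)
T=r.sense()["tool_pos"];a=np.radians(15)
M=np.array([[np.cos(a),np.sin(a)],[np.sin(a),-np.cos(a)]])
print("tip in tool xy",M@(t-T)[:2],"socket rel grasp TCP",M@(sock[:2]-np.array([548.7,-75.3])))
print(proj(w,t))
# pixel per mm of z for both
print(proj(s,t+[0,0,5])-proj(s,t),proj(q,t+[0,0,5])-proj(q,t))
E
```

```text
tip [537.2 -78.9 108.1] [np.float64(2.370136661347365), np.float64(2.3701366613473596)]
socket [534.4 -78.4  40. ]
tip in tool xy [-10.1   1. ] socket rel grasp TCP [-14.7  -0.8]
[[321.4 226.2]]
[[-0.  -1.5]] [[ 0.1 -1.5]]
```

The clip hangs from the jaws with its leg down and a lean of about 0.03 rad. The tip is roughly 10 to 14 mm behind the TCP in tool x. Carrying it to the pin.

```bash
python3 - <<'E'
from h import *
print(frb([13,36,160]))
plan(frb([13,36,165]),-16.8)
E
```

```text
[603.65029816 140.60608855 160.        ]
now [546.8 -75.3 170.4] [-1.8e+02  1.0e-01  1.5e+01] f [-0.5  1.  -1.3] gap 10.6 t 8.85
dx 110.8 dy -193.8 dz 5.4 wz 0.555
```

Emit:
{"name": "jog_arm", "arguments": {
  "targets": [
    [0.016,-0.029,0,0,0,0.1,1],
    [0.032,-0.058,0,0,0,0.2,1],
    [0.05,-0.087,0,0,0,0.3,1],
    [0.066,-0.116,0,0,0,0.4,1],
    [0.083,-0.145,0,0,0,0.5,1]
  ]
}}

```text
time: 9.27
tool_pos: [589.3, 87.5, 169.7]
tcp_rot: [179.9, 0.2, -14.0]
ft_force: [0.6, 0.1, -0.4]
finger_gap: 11.2
```

```bash
python3 - <<'E'
from h import *
plan(frb([13,36,165]),-16.8)
E
```

```text
now [589.3  87.5 169.7] [179.9   0.2 -14. ] f [ 0.6  0.1 -0.4] gap 11.2 t 9.2667
dx 1.1 dy -55.0 dz 4.7 wz 0.050
```

Emit:
{"name": "jog_arm", "arguments": {
  "targets": [
    [0,-0.025,0.002,0,0.01,0.02,1],
    [0.001,-0.045,0.004,0,0.02,0.05,1],
    [0.001,-0.053,0.005,0,0.03,0.05,1],
    [0.001,-0.055,0.005,0,0.03,0.05,1],
    [0.001,-0.055,0.005,0,0.03,0.05,1]
  ]
}}

```text
time: 9.68
tool_pos: [603.3, 139.3, 165.1]
tcp_rot: [180.0, -1.6, -16.4]
ft_force: [-0.7, 0.0, -0.4]
finger_gap: 11.2
```

Emit:
{"name": "jog_arm", "arguments": {
  "targets": [
    [0,0,0,0,0,0,1],
    [0,0,0,0,0,0,1]
  ]
}}

```text
time: 9.85
tool_pos: [604.1, 138.0, 166.2]
tcp_rot: [-180.0, -1.7, -16.6]
ft_force: [0.1, -0.1, -1.5]
finger_gap: 10.9
```

```bash
python3 - <<'E'
from h import *
plan(frb([13,36,165]),-16.8)
q=r.sense();print(tob(q["tool_pos"]))
def z(n,name,c,k): 
    s=snap(n,name);im=s["pixels"][:,:,::-1]; x0,y0,x1,y1=c; return s,cv2.resize(im[y0:y1,x0:x1],None,fx=k,fy=k,interpolation=cv2.INTER_CUBIC)
for n,name in(("side","si6"),("scene","sc6")):
    s,_=z(n,name,(0,0,9,9),1); print(n,proj(s,frb([3,40.9,95])))
    c=(280,130,360,205) if n=="side" else (335,200,400,265)
    im=s["pixels"][:,:,::-1]; x0,y0,x1,y1=c
    cv2.imwrite(f"pics/{name}z.png",cv2.resize(im[y0:y1,x0:x1],None,fx=7,fy=7,interpolation=cv2.INTER_CUBIC))
E
```

```text
now [604.1 138.  166.2] [-180.    -1.7  -16.6] f [ 0.1 -0.1 -1.5] gap 10.9 t 9.85
dx -1.2 dy -2.3 dz 1.2 wz 0.004
[ 14.16521085  33.67616688 166.22012755]
side [[316.42480882 152.73362469]]
scene [[380.29425852 220.3497752 ]]
```

View pics/si6z.png

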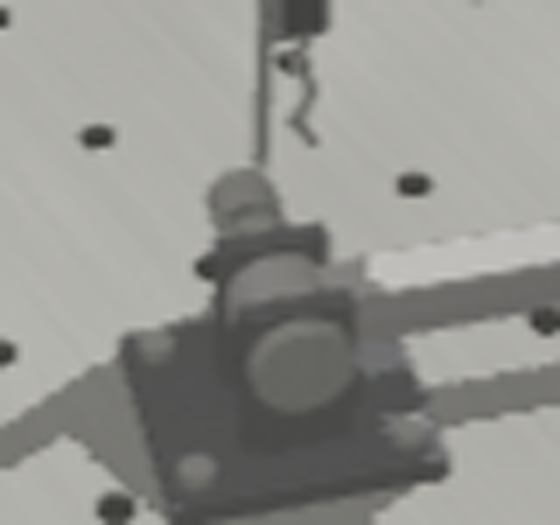

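View pics/sc6z.png

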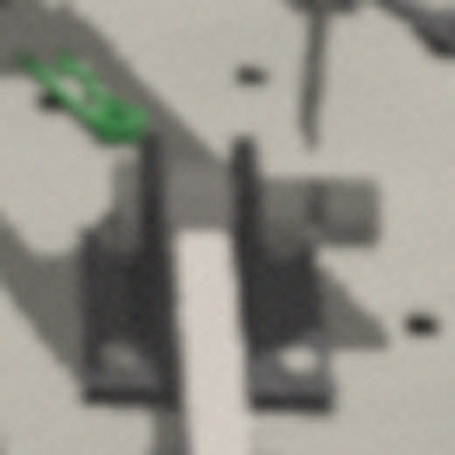

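```bash
python3 - <<'E'
from h import *
np.set_printoptions(precision=1,suppress=True)
s=load("sc6");q=load("si6")
S=lambda u,v:(s,335+u/7,200+v/7); Q=lambda u,v:(q,280+u/7,130+v/7)
t,e=tri(S(311,140),Q(261,165)); print("tip",tob(t),e)
t2,e=tri(S(311,140),Q(261,170)); print("tip",tob(t2),e)
# references: pin far end edges & ear top corners
for n,p in {"eartop far, y18 x+22":[22,18,82],"x-22":[-22,18,82],"pin end top":[0,66.9,74],"hole top":[0,40.9,74],"hole+":[0,45,74],"headtop":[0,-39,80],"basecorner":[55,50,12],"bc2":[55,-50,12]}.items():
    a=proj(s,frb(p))[0];b=proj(q,frb(p))[0]
    print(n,"scene crop",(a-[335,200])*7,"side crop",(b-[280,130])*7)
E
```

```text
tip [ 4.  37.6 95.8] [np.float64(1.0739386635320485), np.float64(1.0739386635320196)]
tip [ 3.5 37.2 94.7] [np.float64(1.8875612038946585), np.float64(1.8875612038945686)]
eartop far, y18 x+22 scene crop [259.6 195.1] side crop [318.7 214.9]
x-22 scene crop [251.9 133.2] side crop [205.8 234.8]
pin end top scene crop [377.  184.2] side crop [232.6 160.5]
hole top scene crop [311.6 182.1] side crop [248.4 202.6]
hole+ scene crop [321.9 182.4] side crop [245.9 195.8]
headtop scene crop [112.2 163. ] side crop [300.3 328.8]
basecorner scene crop [332.9 391.8] side crop [377.3 281.5]
bc2 scene crop [ 78.8 382.6] side crop [447.6 451.8]
```

```bash
python3 - <<'E'
from h import *
np.set_printoptions(precision=1,suppress=True)
s=load("sc6");q=load("si6")
S=lambda u,v:(s,335+u/7,200+v/7); Q=lambda u,v:(q,280+u/7,130+v/7)
t,e=tri(S(309,130),Q(257,154)); print("tip",tob(t),e)
t,e=tri(S(309,130),Q(261,154)); print("tip",tob(t),e)
w=snap("wrist","w6")
print(proj(w,frb([4,34,95])))
E
```

```text
tip [  2.9  37.2 100.6] [np.float64(0.08273687319320867), np.float64(0.08273687319332501)]
tip [  4.2  36.8 101.1] [np.float64(0.462134314722028), np.float64(0.4621343147220359)]
[[320.5 224.3]]
```

View pics/w6.png

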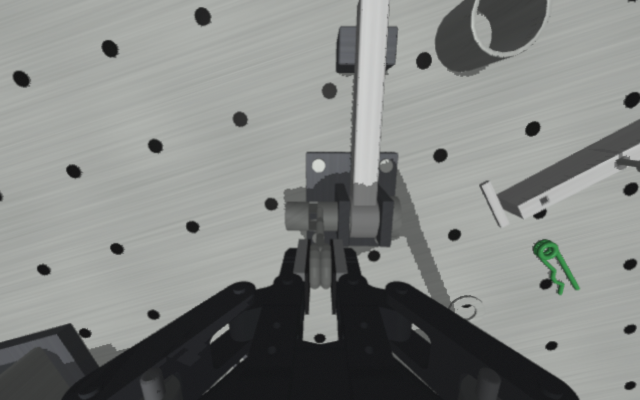

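```bash
python3 - <<'E'
from h import *
s=load("w6");im=s["pixels"][:,:,::-1]
cv2.imwrite("pics/w6z.png",cv2.resize(im[190:260,275:345],None,fx=8,fy=8,interpolation=cv2.INTER_CUBIC))
for p in ([0,40.9,74],[0,36.8,74],[0,45,74],[0,18,82],[22,18,82]): print(p,(proj(s,frb(p))[0]-[275,190])*8)
q=r.sense();print(tob(q["tool_pos"]),tob(s["origin"]),s["attitude"])
E
```

```text
[0, 40.9, 74] [302.98123455 239.54143008]
[0, 36.8, 74] [338.82846219 239.64969961]
[0, 45, 74] [267.13113398 239.43420673]
[0, 18, 82] [507.71833447 265.55624103]
[22, 18, 82] [512.20812967  75.16816051]
[ 14.28696457  34.07786141 166.50509207] [ 89.10226465  34.86372643 311.81770775] [ 1.63789961e+02 -3.49834965e-02 -1.06600704e+02]
```

View pics/w6z.png

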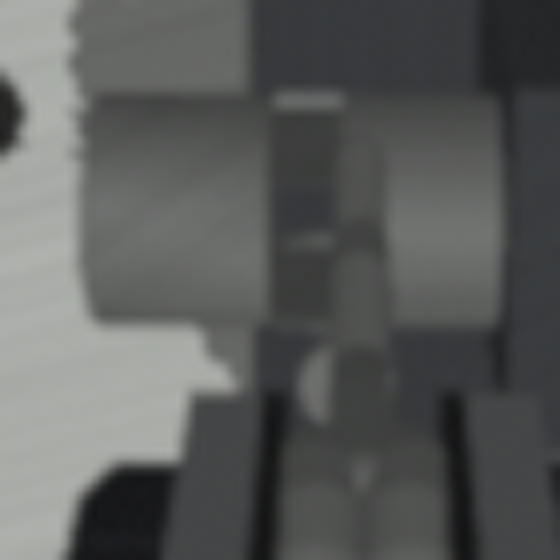

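The hole band is at w6z cols 268 to 342, and the clip lies on the camera's centre plane, y ≈ 34.5. So it needs about 6 mm more in +y; the tip's x is about 3.5, near the mouth. Shifting and lowering to just above the pin.

Emit:
{"name": "jog_arm", "arguments": {
  "targets": [
    [0,-0.003,0.004,0,0,0,1],
    [0,-0.006,0.008,0,0,0,1],
    [0,-0.006,0.012,0,0,0,1],
    [0,-0.006,0.015,0,0,0,1],
    [0,-0.006,0.015,0,0,0,1]
  ]
}}

```text
time: 10.42
tool_pos: [605.6, 145.0, 149.8]
tcp_rot: [180.0, -1.6, -16.5]
ft_force: [-0.4, -0.6, -0.2]
finger_gap: 10.6
```

```bash
cat >> h.py <<'E'
def look(tag):
    q=r.sense();print(np.round(tob(q["tool_pos"]),1),np.round(q["tcp_rot"],1),"f",np.round(q["ft_force"],1),q["time"])
    ims=[]
    for n,c in(("side",(285,125,345,185)),("scene",(345,195,405,255)),("wrist",(285,190,345,250))):
        s=snap(n,tag+n);im=s["pixels"][:,:,::-1];x0,y0,x1,y1=c
        ims.append(cv2.resize(im[y0:y1,x0:x1],(264,264*1),interpolation=cv2.INTER_CUBIC))
    cv2.imwrite(f"pics/{tag}.png",np.hstack(ims))
E
python3 -c "
from h import *
look('L1')"
```

```text
[ 13.6  40.8 149.8] [180.   -1.6 -16.5] f [-0.4 -0.6 -0.2] 10.4167
```

View pics/L1.png

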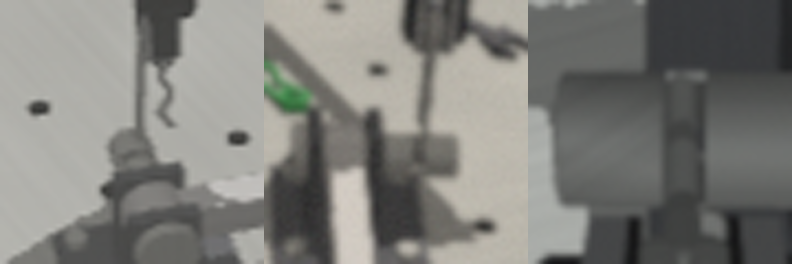

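Scene and wrist views both show the leg lined up with the hole band. Feeling down gently.

Emit:
{"name": "jog_arm", "arguments": {
  "targets": [
    [0,0,0.002,0,0,0,1],
    [0,0,0.004,0,0,0,1],
    [0,0,0.006,0,0,0,1],
    [0,0,0.008,0,0,0,1]
  ]
}}

```text
time: 10.9
tool_pos: [606.6, 144.9, 143.1]
tcp_rot: [-180.0, -1.7, -16.5]
ft_force: [0.0, 0.7, -1.6]
finger_gap: 10.8
```

Emit:
{"name": "jog_arm", "arguments": {
  "targets": [
    [0,0,0.001,0,0,0,1],
    [0,0,0.002,0,0,0,1],
    [0,0,0.003,0,0,0,1]
  ]
}}

```text
time: 11.15
tool_pos: [606.6, 144.9, 140.2]
tcp_rot: [-180.0, -1.7, -16.5]
ft_force: [0.2, -0.8, -0.4]
finger_gap: 10.6
```

Emit:
{"name": "jog_arm", "arguments": {
  "targets": [
    [0,0,0.001,0,0,0,1],
    [0,0,0.002,0,0,0,1],
    [0,0,0.003,0,0,0,1]
  ]
}}

```text
time: 11.4
tool_pos: [606.8, 144.9, 137.3]
tcp_rot: [-180.0, -1.7, -16.5]
ft_force: [0.5, 0.4, -0.5]
finger_gap: 10.9
```

Emit:
{"name": "jog_arm", "arguments": {
  "targets": [
    [0,0,0.001,0,0,0,1],
    [0,0,0.002,0,0,0,1],
    [0,0,0.003,0,0,0,1]
  ]
}}

```text
time: 11.65
tool_pos: [606.8, 144.9, 134.2]
tcp_rot: [-180.0, -1.7, -16.5]
ft_force: [-0.4, -0.2, -0.9]
finger_gap: 10.5
```

Emit:
{"name": "jog_arm", "arguments": {
  "targets": [
    [0,0,0.001,0,0,0,1],
    [0,0,0.002,0,0,0,1]
  ]
}}

```text
time: 11.82
tool_pos: [606.9, 144.9, 132.2]
tcp_rot: [-180.0, -1.7, -16.5]
ft_force: [-0.5, 0.8, -1.3]
finger_gap: 11.0
```

```bash
python3 -c "
from h import *
look('L2')"
```

```text
[ 14.8  41.  132.2] [-180.    -1.7  -16.5] f [-0.5  0.8 -1.3] 11.8167
```

View pics/L2.png

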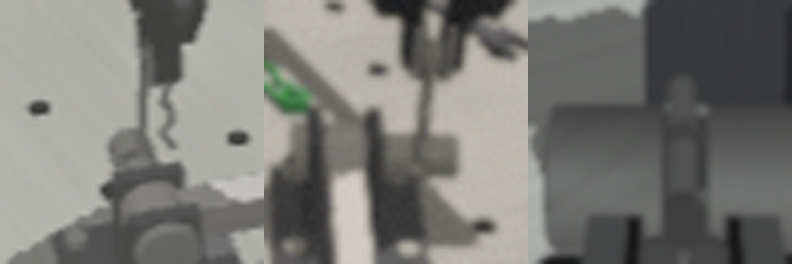

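Emit:
{"name": "jog_arm", "arguments": {
  "targets": [
    [0,0,0.001,0,0,0,1],
    [0,0,0.002,0,0,0,1],
    [0,0,0.003,0,0,0,1]
  ]
}}

```text
time: 12.22
tool_pos: [607.0, 144.9, 129.3]
tcp_rot: [-180.0, -1.7, -16.5]
ft_force: [-0.2, -0.0, -2.0]
finger_gap: 10.9
```

Emit:
{"name": "jog_arm", "arguments": {
  "targets": [
    [0,0,0.001,0,0,0,1],
    [0,0,0.002,0,0,0,1],
    [0,0,0.003,0,0,0,1]
  ]
}}

```text
time: 12.47
tool_pos: [606.8, 144.9, 126.2]
tcp_rot: [-180.0, -1.7, -16.5]
ft_force: [-2.1, -0.4, -0.2]
finger_gap: 10.8
```

The leg is about 13 mm down and now feels the hole wall (-2 N in x). Moving it to x = 0 to roll the hole upright.

Emit:
{"name": "jog_arm", "arguments": {
  "targets": [
    [-0.001,0,0,0,0,0,1],
    [-0.002,0,0,0,0,0,1],
    [-0.003,0,0,0,0,0,1],
    [-0.004,0,0,0,0,0,1]
  ]
}}

```text
time: 12.8
tool_pos: [604.0, 145.7, 126.5]
tcp_rot: [-180.0, -1.8, -16.5]
ft_force: [5.1, -2.0, -3.2]
finger_gap: 10.7
```

```bash
python3 - <<'E'
from h import *
look('L3')
np.set_printoptions(precision=1,suppress=True)
for n in ("scene","side"):
    s=load("L3"+n); im=s["pixels"][:,:,::-1]
    x0,y0=(340,190) if n=="scene" else (285,105)
    cv2.imwrite(f"pics/L3{n}.png",cv2.resize(im[y0:y0+75,x0:x0+60],None,fx=6.5,fy=6.5,interpolation=cv2.INTER_CUBIC))
a=cv2.imread("pics/L3scene.png");b=cv2.imread("pics/L3side.png");cv2.imwrite("pics/L3b.png",np.hstack([b,a]))
E
```

```text
[ 11.9  40.9 126.5] [-180.    -1.8  -16.5] f [ 5.1 -2.  -3.2] 12.8
```

View pics/L3b.png

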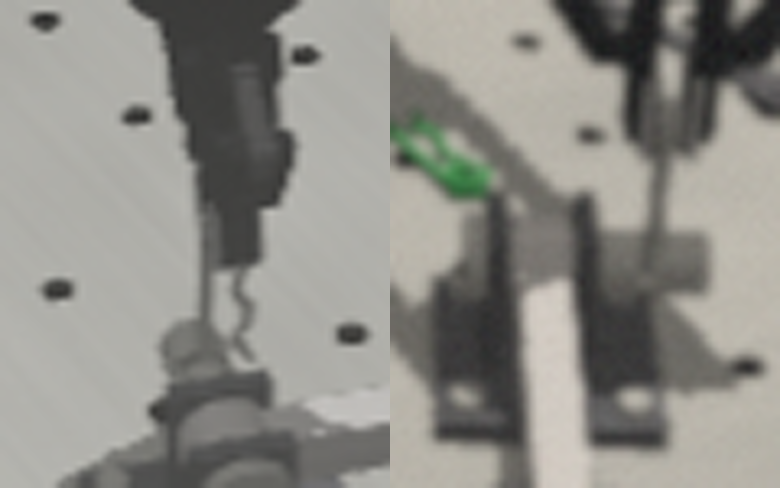

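Emit:
{"name": "jog_arm", "arguments": {
  "targets": [
    [-0.0005,0,0.001,0,0,0,1],
    [-0.001,0,0.002,0,0,0,1],
    [-0.001,0,0.003,0,0,0,1]
  ]
}}

```text
time: 13.2
tool_pos: [602.9, 146.3, 123.8]
tcp_rot: [-179.9, -1.8, -16.5]
ft_force: [2.9, -2.1, 1.5]
finger_gap: 10.8
```

Emit:
{"name": "jog_arm", "arguments": {
  "targets": [
    [0,0,0.001,0,0,0,1],
    [0,0,0.002,0,0,0,1],
    [0,0,0.003,0,0,0,1]
  ]
}}

```text
time: 13.45
tool_pos: [602.6, 146.3, 120.3]
tcp_rot: [-179.9, -1.7, -16.5]
ft_force: [4.5, -1.4, 1.2]
finger_gap: 10.7
```

Emit:
{"name": "jog_arm", "arguments": {
  "targets": [
    [0,0,0.001,0,0,0,1],
    [0,0,0.002,0,0,0,1],
    [0,0,0.003,0,0,0,1],
    [0,0,0.004,0,0,0,1]
  ]
}}

```text
time: 13.78
tool_pos: [602.8, 146.2, 116.4]
tcp_rot: [-179.9, -1.7, -16.5]
ft_force: [3.0, -1.7, 2.9]
finger_gap: 11.3
```

Emit:
{"name": "jog_arm", "arguments": {
  "targets": [
    [0,0,0.001,0,0,0,1],
    [0,0,0.002,0,0,0,1],
    [0,0,0.003,0,0,0,1],
    [0,0,0.004,0,0,0,1]
  ]
}}

```text
time: 14.12
tool_pos: [602.7, 146.2, 112.2]
tcp_rot: [-179.9, -1.7, -16.5]
ft_force: [4.4, -1.0, -0.9]
finger_gap: 10.9
```

```bash
cat >> h.py <<'E'
def look2(tag):
    q=r.sense();print(np.round(tob(q["tool_pos"]),1),np.round(q["tcp_rot"],1),"f",np.round(q["ft_force"],1),q["time"])
    ims=[]
    for n,(x0,y0) in(("side",(285,105)),("scene",(345,190))):
        s=snap(n,tag+n);im=s["pixels"][:,:,::-1]
        ims.append(cv2.resize(im[y0:y0+75,x0:x0+60],None,fx=6.5,fy=6.5,interpolation=cv2.INTER_CUBIC))
    cv2.imwrite(f"pics/{tag}.png",np.hstack(ims))
E
python3 -c "
from h import *
look2('L4')"
```

```text
[ 10.5  41.1 112.2] [-179.9   -1.7  -16.5] f [ 4.4 -1.  -0.9] 14.1167
```

View pics/L4.png

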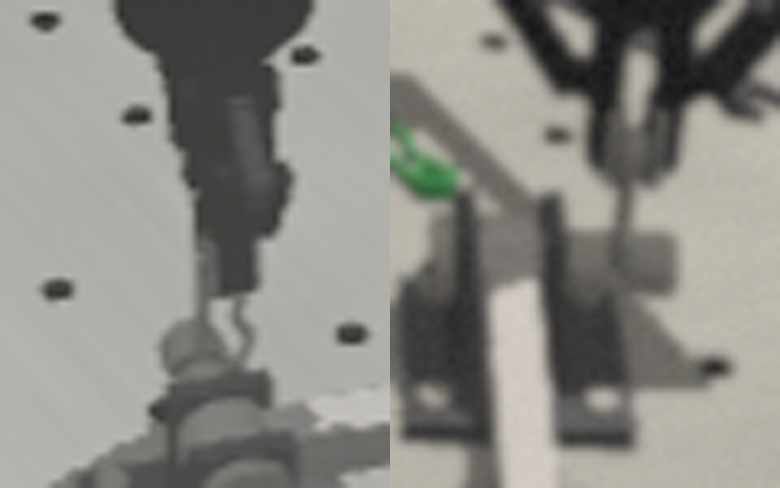

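Emit:
{"name": "jog_arm", "arguments": {
  "targets": [
    [0,0,0.001,0,0,0,1],
    [0,0,0.002,0,0,0,1],
    [0,0,0.003,0,0,0,1],
    [0,0,0.004,0,0,0,1]
  ]
}}

```text
time: 14.55
tool_pos: [602.8, 146.1, 108.0]
tcp_rot: [-180.0, -1.7, -16.5]
ft_force: [4.2, -0.0, 1.3]
finger_gap: 10.8
```

Emit:
{"name": "jog_arm", "arguments": {
  "targets": [
    [0,0,0.001,0,0,0,1],
    [0,0,0.002,0,0,0,1],
    [0,0,0.003,0,0,0,1]
  ]
}}

```text
time: 14.8
tool_pos: [602.8, 146.1, 104.9]
tcp_rot: [-180.0, -1.7, -16.5]
ft_force: [4.5, -1.0, 1.1]
finger_gap: 10.9
```

Emit:
{"name": "jog_arm", "arguments": {
  "targets": [
    [0,0,0.001,0,0,0,1],
    [0,0,0.002,0,0,0,1],
    [0,0,0.003,0,0,0,1]
  ]
}}

```text
time: 15.05
tool_pos: [602.8, 146.1, 101.8]
tcp_rot: [-180.0, -1.7, -16.5]
ft_force: [4.2, -1.4, -0.3]
finger_gap: 10.7
```

Emit:
{"name": "jog_arm", "arguments": {
  "targets": [
    [0,0,0.001,0,0,0,1],
    [0,0,0.002,0,0,0,1]
  ]
}}

```text
time: 15.22
tool_pos: [602.7, 146.0, 99.8]
tcp_rot: [-180.0, -1.7, -16.5]
ft_force: [4.3, -0.4, -1.1]
finger_gap: 10.9
```

Emit:
{"name": "jog_arm", "arguments": {
  "targets": [
    [0,0,0.001,0,0,0,1],
    [0,0,0.002,0,0,0,1]
  ]
}}

```text
time: 15.38
tool_pos: [602.8, 146.1, 97.8]
tcp_rot: [-180.0, -1.7, -16.5]
ft_force: [3.1, -0.8, -1.8]
finger_gap: 10.8
```

```bash
python3 -c "
from h import *
look2('L5')"
```

```text
[10.6 41.  97.8] [-180.    -1.7  -16.5] f [ 3.1 -0.8 -1.8] 15.3833
```

View pics/L5.png

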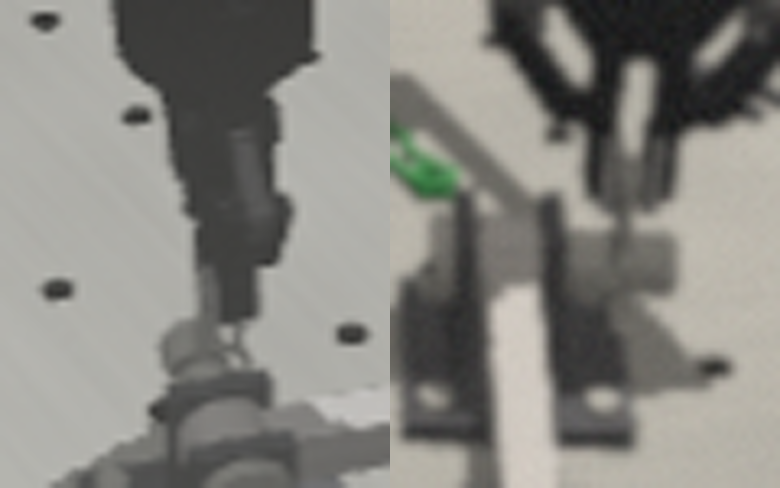

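Emit:
{"name": "jog_arm", "arguments": {
  "targets": [
    [0,0,0.001,0,0,0,1],
    [0,0,0.002,0,0,0,1]
  ]
}}

```text
time: 15.65
tool_pos: [602.9, 146.1, 96.0]
tcp_rot: [-180.0, -1.7, -16.5]
ft_force: [1.6, -0.8, -0.6]
finger_gap: 10.9
```

Emit:
{"name": "jog_arm", "arguments": {
  "targets": [
    [0,0,0.001,0,0,0,1],
    [0,0,0.002,0,0,0,1]
  ]
}}

```text
time: 15.82
tool_pos: [602.6, 146.1, 93.8]
tcp_rot: [-180.0, -1.6, -16.5]
ft_force: [0.2, 0.9, -1.3]
finger_gap: 10.6
```

Emit:
{"name": "jog_arm", "arguments": {
  "targets": [
    [0,0,0.001,0,0,0,1],
    [0,0,0.002,0,0,0,1]
  ]
}}

```text
time: 15.98
tool_pos: [602.8, 146.1, 91.9]
tcp_rot: [-180.0, -1.7, -16.5]
ft_force: [-0.2, -0.3, 0.0]
finger_gap: 10.7
```

```bash
python3 - <<'E'
from h import *
look2('L6')
s=snap("wrist","L6w");im=s["pixels"][:,:,::-1]
cv2.imwrite("pics/L6w.png",cv2.resize(im[180:290,260:380],None,fx=5,fy=5,interpolation=cv2.INTER_CUBIC))
E
```

```text
[10.6 41.  91.9] [-180.    -1.7  -16.5] f [-0.2 -0.3  0. ] 15.9833
```

View pics/L6.png

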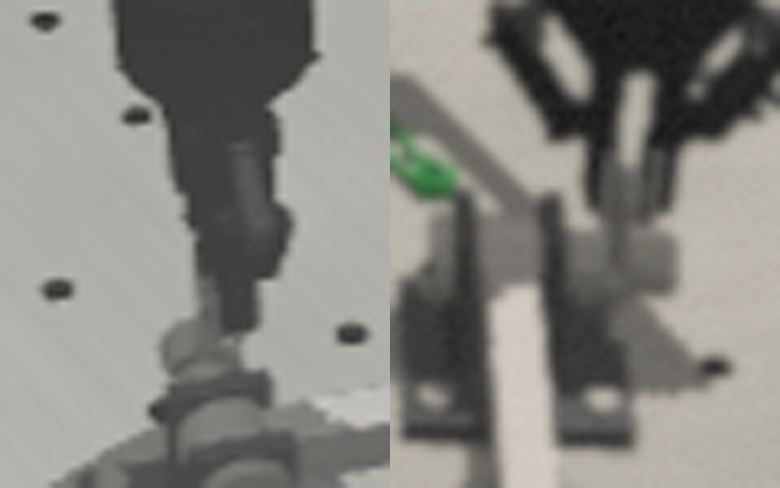

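View pics/L6w.png

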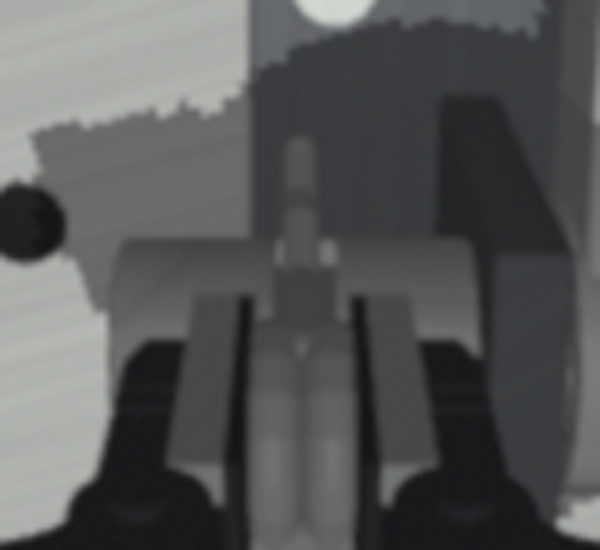

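```bash
python3 - <<'E'
from h import *
np.set_printoptions(precision=1,suppress=True)
s=load("L6w")
P=lambda p:((proj(s,frb(p))[0]-[260,180])*5)
for p in ([14,41,33],[18,41,33],[23,41,33],[18,41,45],[18,41,55],[0,46,118],[9,41,118],[9,41,94],[21,41,106],[14,40,60],[20,41,100],[20,41,112]): print(p,P(p))
E
```

```text
[14, 41, 33] [303.9 170.1]
[18, 41, 33] [304.  145.7]
[23, 41, 33] [304.2 115. ]
[18, 41, 45] [304.3 171.4]
[18, 41, 55] [304.6 195.2]
[0, 46, 118] [256.  584.6]
[9, 41, 118] [306.6 505.6]
[9, 41, 94] [305.4 387.5]
[21, 41, 106] [306.6 339.2]
[14, 40, 60] [311.8 235.3]
[20, 41, 100] [306.3 322.7]
[20, 41, 112] [306.9 375.2]
```

No snap force has shown yet. The coil reads z ≈ 103 to 106 in the wrist view, so this is close. Continuing carefully.

Emit:
{"name": "jog_arm", "arguments": {
  "targets": [
    [0,0,0.001,0,0,0,1],
    [0,0,0.001,0,0,0,1]
  ]
}}

```text
time: 16.3
tool_pos: [603.3, 146.0, 91.1]
tcp_rot: [-180.0, -1.7, -16.5]
ft_force: [1.0, -0.3, 0.3]
finger_gap: 10.7
```

Emit:
{"name": "jog_arm", "arguments": {
  "targets": [
    [0,0,0.001,0,0,0,1],
    [0,0,0.001,0,0,0,1]
  ]
}}

```text
time: 16.47
tool_pos: [603.6, 145.9, 90.3]
tcp_rot: [-179.9, -1.8, -16.5]
ft_force: [1.9, -0.1, -0.5]
finger_gap: 10.7
```

Emit:
{"name": "jog_arm", "arguments": {
  "targets": [
    [0,0,0.001,0,0,0,1],
    [0,0,0.001,0,0,0,1]
  ]
}}

```text
time: 16.63
tool_pos: [603.8, 146.0, 89.5]
tcp_rot: [-179.9, -1.8, -16.5]
ft_force: [2.0, -0.4, 1.2]
finger_gap: 10.5
```

Emit:
{"name": "jog_arm", "arguments": {
  "targets": [
    [0,0,0.001,0,0,0,1],
    [0,0,0.001,0,0,0,1]
  ]
}}

```text
time: 16.8
tool_pos: [603.9, 145.9, 88.8]
tcp_rot: [-179.9, -1.8, -16.5]
ft_force: [1.1, 0.3, 3.4]
finger_gap: 11.0
```

Emit:
{"name": "jog_arm", "arguments": {
  "targets": [
    [0,0,0.001,0,0,0,1],
    [0,0,0.001,0,0,0,1]
  ]
}}

```text
time: 16.97
tool_pos: [603.8, 146.0, 87.7]
tcp_rot: [-179.9, -1.8, -16.5]
ft_force: [1.4, -1.3, 1.8]
finger_gap: 10.4
```

```bash
python3 - <<'E'
from h import *
look2('L7')
s=snap("wrist","L7w");im=s["pixels"][:,:,::-1]
cv2.imwrite("pics/L7w.png",cv2.resize(im[180:290,260:380],None,fx=5,fy=5,interpolation=cv2.INTER_CUBIC))
E
```

```text
[11.6 41.2 87.7] [-179.9   -1.8  -16.5] f [ 1.4 -1.3  1.8] 16.9667
```

View pics/L7.png

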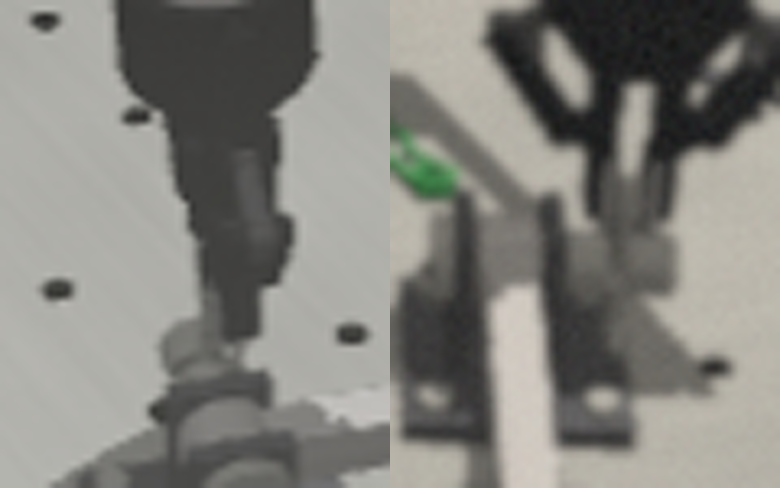

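View pics/L7w.png

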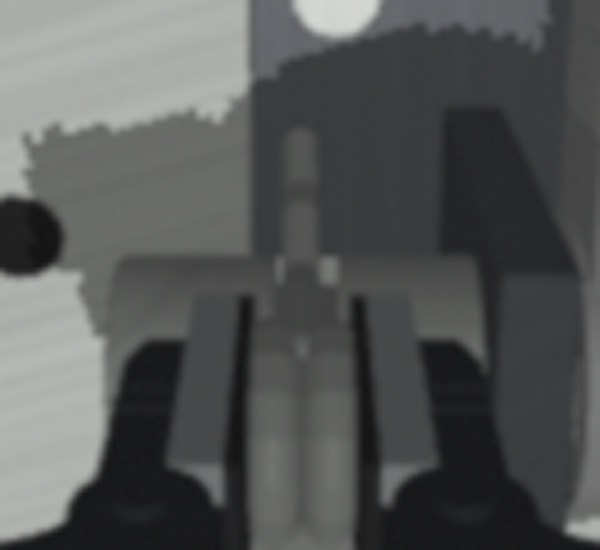

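Since L6 the arm's tip has moved outward relative to the gripper (row 137 to 128), so it is riding over the pin. Keep pushing.

Emit:
{"name": "jog_arm", "arguments": {
  "targets": [
    [0,0,0.001,0,0,0,1],
    [0,0,0.001,0,0,0,1]
  ]
}}

```text
time: 17.28
tool_pos: [603.7, 146.0, 86.3]
tcp_rot: [-179.9, -1.7, -16.5]
ft_force: [2.3, -0.8, 1.7]
finger_gap: 11.0
```

Emit:
{"name": "jog_arm", "arguments": {
  "targets": [
    [0,0,0.001,0,0,0,1],
    [0,0,0.001,0,0,0,1]
  ]
}}

```text
time: 17.45
tool_pos: [603.8, 146.0, 85.4]
tcp_rot: [-179.9, -1.8, -16.5]
ft_force: [1.4, 0.1, 3.7]
finger_gap: 10.8
```

Emit:
{"name": "jog_arm", "arguments": {
  "targets": [
    [0,0,0.001,0,0,0,1],
    [0,0,0.001,0,0,0,1]
  ]
}}

```text
time: 17.62
tool_pos: [603.8, 146.0, 84.5]
tcp_rot: [-179.9, -1.8, -16.5]
ft_force: [1.5, -0.7, 4.3]
finger_gap: 10.5
```

```bash
python3 - <<'E'
from h import *
look2('L8')
s=snap("wrist","L8w")
ims=[]
for n in("w5","w6","L6w","L7w","L8w"):
    im=load(n)["pixels"][:,:,::-1]
    ims.append(cv2.resize(im[195:275,308:333],None,fx=6,fy=6,interpolation=cv2.INTER_CUBIC))
m=np.hstack(ims)
for k in range(0,480,60): cv2.line(m,(0,k),(m.shape[1],k),(0,0,255),1)
cv2.imwrite("pics/cmp.png",m)
s=load("L8w")
P=lambda p:proj(s,frb(p))[0]
for p in ([0,41,74],[14,41,60],[0,33,28]): print(p,P(p))
E
```

```text
[11.6 41.2 84.5] [-179.9   -1.8  -16.5] f [ 1.5 -0.7  4.3] 17.6167
[0, 41, 74] [321.16922161 261.90524313]
[14, 41, 60] [321.20234102 232.38298901]
[0, 33, 28] [331.0812938  232.86909926]
```

View pics/cmp.png

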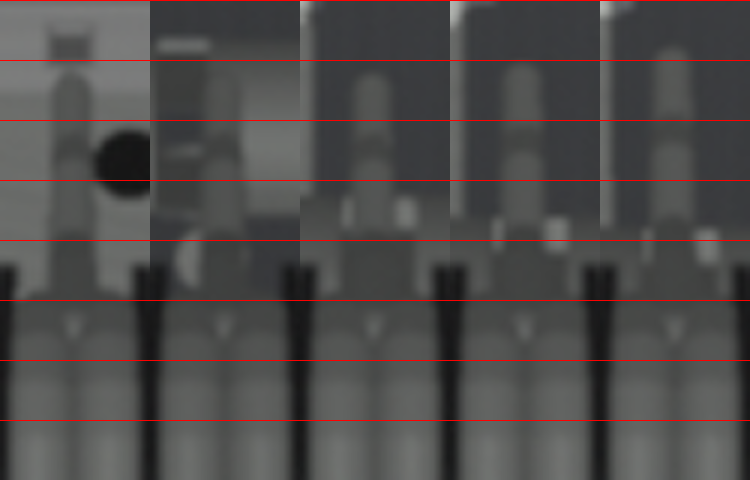

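```bash
python3 - <<'E'
from h import *
a=load("L8scene")["pixels"][:,:,::-1];b=load("L8side")["pixels"][:,:,::-1]
A=cv2.resize(a[200:250,350:400],None,fx=8,fy=8,interpolation=cv2.INTER_CUBIC);B=cv2.resize(b[130:180,295:345],None,fx=8,fy=8,interpolation=cv2.INTER_CUBIC)
cv2.imwrite("pics/L8z.png",np.hstack([A,B]))
s=load("L8scene")
print((proj(s,frb([0,41,28]))-[350,200])*8+[0,10],(proj(s,frb([0,41,46]))-[350,200])*8+[0,10],(proj(s,frb([0,41,74]))-[350,200])*8+[0,10])
E
```

```text
[[224.86936437 324.16262076]] [[229.33195417 283.21874844]] [[236.42380105 218.07094521]]
```

View pics/L8z.png

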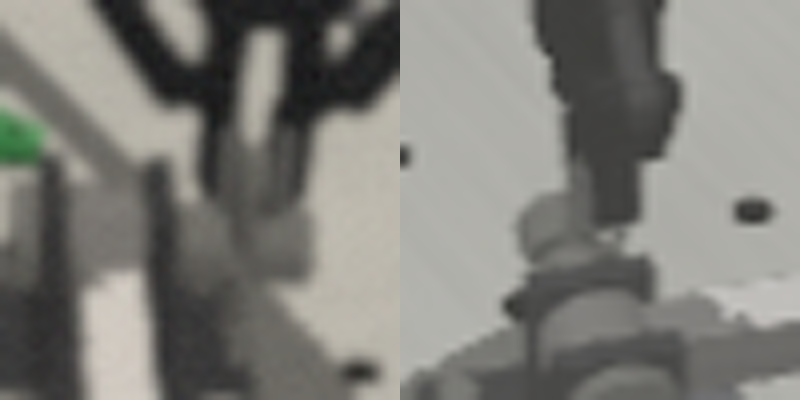

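The arm is opening now (tip row 70 to 48 since L6), but the leg already looks deep. It may have seated near TCP z 91 and be over-pushed, so I'm backing up and checking the arm and the force.

Emit:
{"name": "jog_arm", "arguments": {
  "targets": [
    [0,0,-0.002,0,0,0,1],
    [0,0,-0.004,0,0,0,1],
    [0,0,-0.006,0,0,0,1],
    [0,0,-0.006,0,0,0,1]
  ]
}}

```text
time: 18.1
tool_pos: [603.2, 145.9, 90.4]
tcp_rot: [-180.0, -1.7, -16.5]
ft_force: [1.8, -1.3, 1.2]
finger_gap: 10.9
```

```bash
python3 - <<'E'
from h import *
look2('L9');s=snap("wrist","L9w")
E
```

```text
[11.1 40.9 90.4] [-180.    -1.7  -16.5] f [ 1.8 -1.3  1.2] 18.1
```

Emit:
{"name": "jog_arm", "arguments": {
  "targets": [
    [0,0,-0.001,0,0,0,1],
    [0,0,-0.002,0,0,0,1],
    [0,0,-0.003,0,0,0,1],
    [0,0,-0.003,0,0,0,1]
  ]
}}

```text
time: 18.58
tool_pos: [602.5, 146.1, 92.8]
tcp_rot: [-180.0, -1.6, -16.5]
ft_force: [-0.4, 0.0, 0.3]
finger_gap: 10.8
```

```bash
python3 - <<'E'
from h import *
look2('L10');s=snap("wrist","L10w")
ims=[]
for n in("L6w","L8w","L9w","L10w"):
    im=load(n)["pixels"][:,:,::-1]
    ims.append(cv2.resize(im[195:275,308:333],None,fx=6,fy=6,interpolation=cv2.INTER_CUBIC))
m=np.hstack(ims)
for k in range(0,480,60): cv2.line(m,(0,k),(m.shape[1],k),(0,0,255),1)
cv2.imwrite("pics/cmp2.png",m)
E
```

```text
[10.4 40.9 92.8] [-180.    -1.6  -16.5] f [-0.4  0.   0.3] 18.5833
```

View pics/cmp2.png

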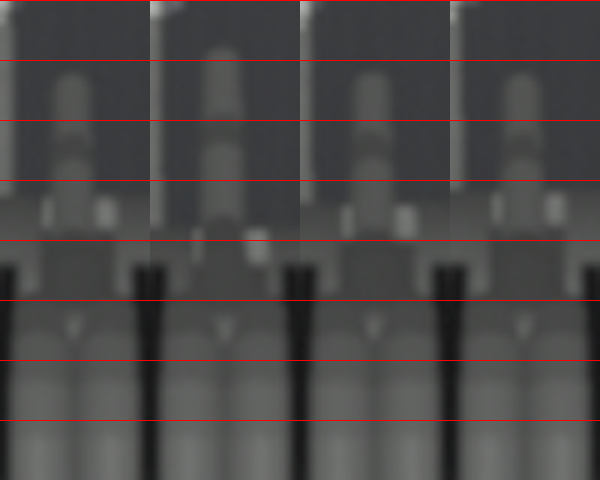

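Emit:
{"name": "jog_arm", "arguments": {
  "targets": [
    [0,0,-0.001,0,0,0,1],
    [0,0,-0.002,0,0,0,1],
    [0,0,-0.003,0,0,0,1],
    [0,0,-0.003,0,0,0,1]
  ]
}}

```text
time: 19.07
tool_pos: [603.3, 145.9, 96.2]
tcp_rot: [-180.0, -1.7, -16.5]
ft_force: [1.7, -1.0, -2.7]
finger_gap: 10.8
```

```bash
python3 - <<'E'
from h import *
look2('L11');s=snap("wrist","L11w")
E
```

```text
[11.1 40.9 96.2] [-180.    -1.7  -16.5] f [ 1.7 -1.  -2.7] 19.0667
```

Emit:
{"name": "jog_arm", "arguments": {
  "targets": [
    [0,0,-0.001,0,0,0,1],
    [0,0,-0.002,0,0,0,1],
    [0,0,-0.003,0,0,0,1],
    [0,0,-0.003,0,0,0,1]
  ]
}}

```text
time: 19.55
tool_pos: [603.7, 146.0, 99.8]
tcp_rot: [-179.9, -1.8, -16.5]
ft_force: [3.5, -1.5, -1.0]
finger_gap: 10.6
```

```bash
python3 - <<'E'
from h import *
look2('L12');s=snap("wrist","L12w")
ims=[]
for n in("w5","L8w","L10w","L11w","L12w"):
    im=load(n)["pixels"][:,:,::-1]
    ims.append(cv2.resize(im[195:275,308:333],None,fx=6,fy=6,interpolation=cv2.INTER_CUBIC))
m=np.hstack(ims)
for k in range(0,480,60): cv2.line(m,(0,k),(m.shape[1],k),(0,0,255),1)
cv2.imwrite("pics/cmp3.png",m)
E
```

```text
[11.4 41.2 99.8] [-179.9   -1.8  -16.5] f [ 3.5 -1.5 -1. ] 19.55
```

View pics/cmp3.png

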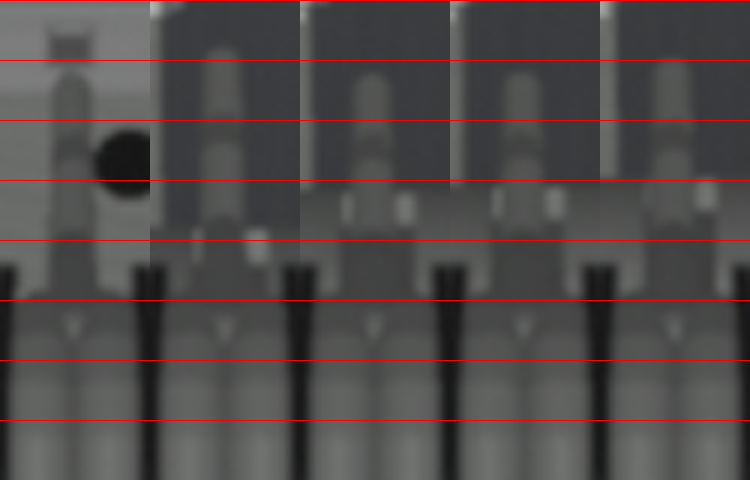

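The arm rests closed at TCP z 91 to 96 and opens in both directions: pushed to 84, pulled to 100. So it had already snapped round the pin, and the seat is near TCP z 92.5. Going back down to it.

Emit:
{"name": "jog_arm", "arguments": {
  "targets": [
    [0,0,0.002,0,0,0,1],
    [0,0,0.004,0,0,0,1],
    [0,0,0.006,0,0,0,1],
    [0,0,0.007,0,0,0,1],
    [0,0,0.007,0,0,0,1]
  ]
}}

```text
time: 20.12
tool_pos: [602.9, 146.0, 91.7]
tcp_rot: [-180.0, -1.7, -16.5]
ft_force: [0.8, 0.4, -0.8]
finger_gap: 10.8
```

```bash
python3 - <<'E'
from h import *
look2('L13');s=snap("wrist","L13w")
ims=[]
for n in("w5","L12w","L10w","L13w"):
    im=load(n)["pixels"][:,:,::-1]
    ims.append(cv2.resize(im[195:275,308:333],None,fx=6,fy=6,interpolation=cv2.INTER_CUBIC))
m=np.hstack(ims)
for k in range(0,480,60): cv2.line(m,(0,k),(m.shape[1],k),(0,0,255),1)
cv2.imwrite("pics/cmp4.png",m)
E
```

```text
[10.7 41.  91.7] [-180.    -1.7  -16.5] f [ 0.8  0.4 -0.8] 20.1167
```

View pics/cmp4.png

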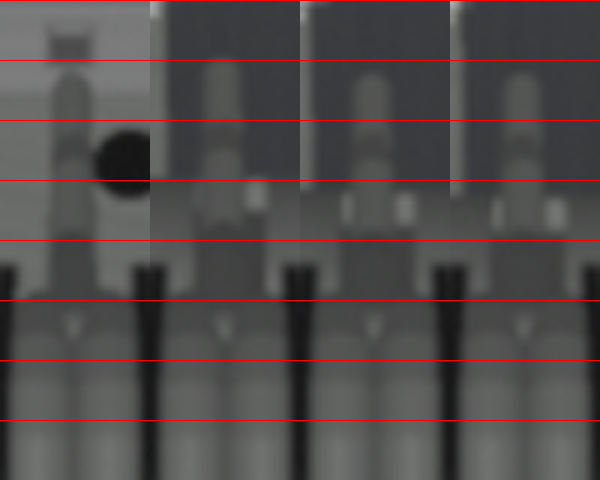

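The arm is back at rest with about zero force. Opening gently.

Emit:
{"name": "jog_arm", "arguments": {
  "targets": [
    [0,0,0,0,0,0,0.82],
    [0,0,0,0,0,0,0.75],
    [0,0,0,0,0,0,0.65],
    [0,0,0,0,0,0,0.6],
    [0,0,0,0,0,0,0.6]
  ]
}}

```text
time: 20.68
tool_pos: [603.2, 146.0, 92.2]
tcp_rot: [-180.0, -1.7, -16.5]
ft_force: [-1.1, -0.6, -0.4]
finger_gap: 34.4
```

```bash
python3 - <<'E'
from h import *
look2('L14');s=snap("wrist","L14w")
im=s["pixels"][:,:,::-1]
cv2.imwrite("pics/L14w.png",cv2.resize(im[180:290,260:380],None,fx=5,fy=5,interpolation=cv2.INTER_CUBIC))
E
```

```text
[11.  41.1 92.2] [-180.    -1.7  -16.5] f [-1.1 -0.6 -0.4] 20.6833
```

View pics/L14w.png

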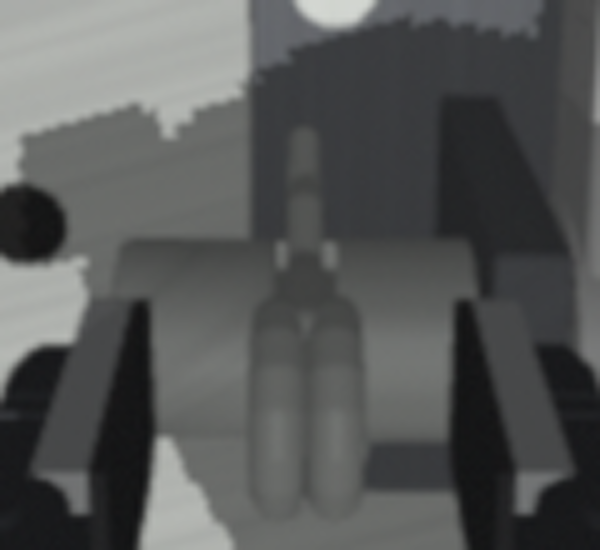

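Emit:
{"name": "jog_arm", "arguments": {
  "targets": [
    [0,0,-0.01,0,0,0,0.6],
    [0,0,-0.03,0,0,0,0.6],
    [-0.01,0,-0.06,0,0,0,0.6],
    [-0.02,0,-0.09,0,-0.03,0,0.6],
    [-0.03,0,-0.12,0,-0.03,0,0.6]
  ]
}}

```text
time: 21.25
tool_pos: [570.5, 155.3, 213.1]
tcp_rot: [-180.0, 0.1, -16.5]
ft_force: [1.2, 0.1, 0.3]
finger_gap: 34.2
```

```bash
python3 - <<'E'
from h import *
look2('L15');s=snap("wrist","L15w")
im=s["pixels"][:,:,::-1]
cv2.imwrite("pics/L15w.png",cv2.resize(im[130:270,240:400],None,fx=4,fy=4,interpolation=cv2.INTER_CUBIC))
a=load("L15scene")["pixels"][:,:,::-1];b=load("L15side")["pixels"][:,:,::-1]
A=cv2.resize(a[195:255,345:405],None,fx=6.6,fy=6.6,interpolation=cv2.INTER_CUBIC);B=cv2.resize(b[120:180,290:350],None,fx=6.6,fy=6.6,interpolation=cv2.INTER_CUBIC)
cv2.imwrite("pics/L15z.png",np.hstack([A,B]))
E
```

```text
[-23.   40.5 213.1] [-1.80e+02  1.00e-01 -1.65e+01] f [1.2 0.1 0.3] 21.25
```

View pics/L15z.png

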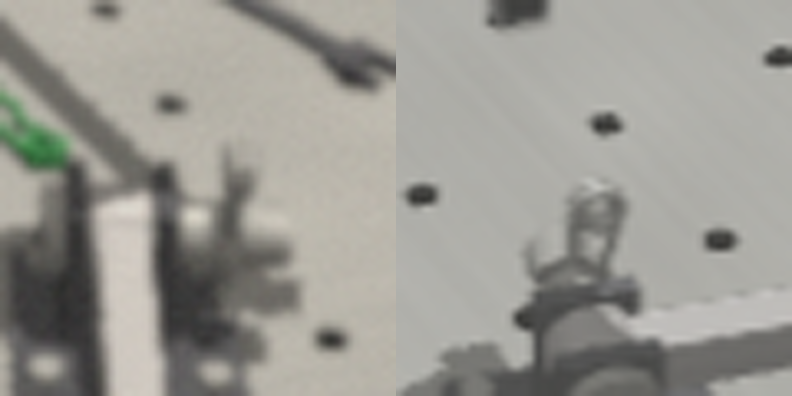

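View pics/L15w.png

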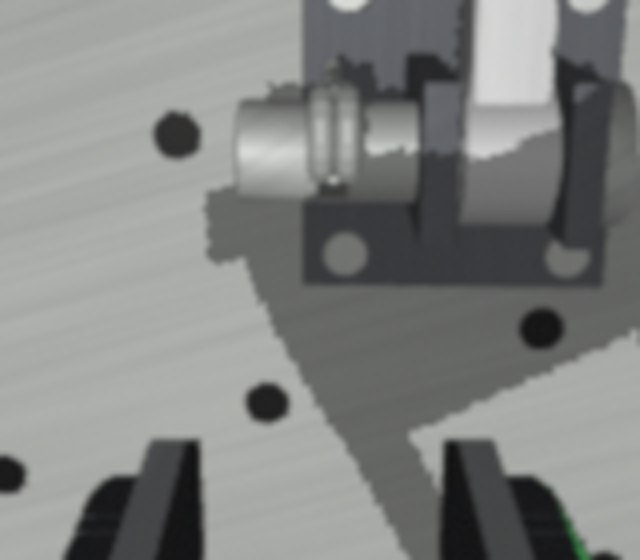

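```bash
python3 - <<'E'
from h import *
np.set_printoptions(precision=1,suppress=True)
s=load("L15scene");q=load("L15side");w=load("L15w")
t,e=tri((s,380.2-.3,217.4-1.4),(q,320.9-.8,147.6-1.6));print("coil top",tob(t),e)
W=lambda u,v,z:tob(onz(w,240+u/4,130+v/4,z))
print("coil x ends at z106",W(335,83,106),W(335,188,106),"sides",W(308,135,112),W(360,135,112))
print("pin edges x at z60",W(390,100,60),W(390,200,60),"head face",W(635,150,75))
print(w["origin"],w["attitude"])
h=snap("wrist","fin"); cv2.imwrite("pics/fin.png",h["pixels"][:,:,::-1])
E
```

```text
coil top [ 13.2  37.8 116.8] [np.float64(1.1818068009185545), np.float64(1.1818068009185343)]
coil x ends at z106 [ 23.5  40.4 106. ] [ -1.3  40.2 106. ] sides [ 12.5  46.6 112. ] [ 12.5  34.7 112. ]
pin edges x at z60 [12.9 24.9 60. ] [-15.1  24.3  60. ] head face [  2.4 -38.8  75. ]
[648.1 134.4 363. ] [ 162.6    0.3 -106.5]
```

View pics/fin.png

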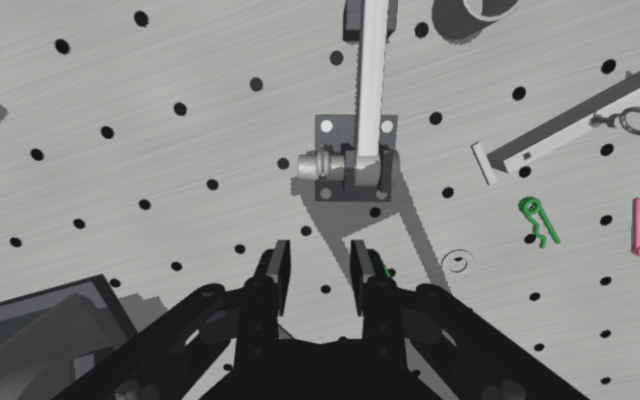

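```bash
python3 - <<'E'
from h import *
q=r.sense();print(q["time"],q["ft_force"],q["finger_gap"])
print(r.hand_in())
E
```

```text
21.45 [-0.23951397 -0.40727608 -0.11194999] 34.00347172027014
the job is handed in; nothing more can be done
None
```

The big pin is home, the large cotter is through its cross hole with the arm closed round the pin, and the gripper is clear. I handed in at 21.5 s.

**Pin:** I pushed it by its head until it hit the hard stop at about 21 N. In the last pictures the head's face is at bracket y ≈ -38.8 mm, against -39 mm when home.

**Cotter:** The leg went down through the hole at y ≈ 41 mm with about 5 N or less at each reading. Moving the leg towards x = 0 rolled the hole towards upright.

**Last checks:**
- **Depth:** the coil's top measures about 117 mm, against 118 mm when seated, so the tip is roughly 33 mm below the pin's centre line.
- **Position and lean:** the coil sits at y ≈ 40.4 mm, and the clip leans only slightly, about 0.06 rad.
- **Contact:** the wrist force was about zero and the fingers were well away at hand-in.

**What disagreed:**
- **Snap force:** I never saw the expected 5 to 20 N peak at the snap. So I went on about 8 mm past the seat, at under 5 N, then backed up. The arm opened both when pushed deeper and when pulled up, and closed in between. I took the closed spot as the seat and released there.
- **Camera calibration:** the scene and side cameras were 1 to 2 pixels off, which I corrected against the bracket.
- **Other parts:** I did not measure their positions at the end. No contact with them was seen, and those in the last wrist view looked undisturbed.

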